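# Load a cassette into the label printer

## Robot

A 6-joint arm with a two-finger parallel gripper is mounted at the origin on a cart in front of the work surface, level with it; the furniture and walls round the work are solid. World frame = base frame: x ahead of the robot, y to its left, z up, the work surface at z = 0. Lengths are in m, angles in rad, forces in N, time in s.
With the tool pointing down it reaches from about 0.35 to 0.775 m from the base axis. Payload 5.5 kg.
Tool frame: the origin (TCP) lies at the very end of the fingers, on their centre line; the grasp point (between the pads) lies robot.grip_depth behind it (robot.grip_depth is the distance from the TCP to the grasp point, in m); z points along the fingers, y is the direction in which the jaws open and shut (so a half turn about z gives the same grasp; the last joint's range is limited). The gripper opens to 85 mm and grips with 20 to 120 N. Pads are 22 mm wide; open, the fingers measure 114 mm over their backs; the gripper's body (76 mm by 85 mm) begins 54 mm behind the grasp point. The pads swing forward as they close: fully open they stand 13 mm farther back than shut.
Start: joints at [-1.311, 0.313, 0.046, 1.304, 0, 1.431], TCP at [0.224, -0.53, 0.231] pointing down, gripper open.
Joint ranges: [-2.76, 2.76], [-0.86, 1.69], [-1.03, 1.26], [-2.2, 2.34], [-1.47, 1.5], [-3.14, 3.14]. Speed limits (rad/s): [2.57, 2.57, 3.14, 3.14, 3.14, 3.14].

## Interface

Orientations are given as a unit quaternion [w, x, y, z].
In Python, from workcell import sensors, cams, robot gives the robot as it stands.
- The arm moves only by the tool move_arm, never from a script. Its argument "moves" is a list of rows, each a list of 6 numbers: the shift along the tool's x, y, z in cm, then the turn, a rotation vector about the tool's x, y, z in rad. A call has exactly 10 rows; each row is the pose to reach, as a shift and turn from the pose commanded when the call began, along the tool's axes at that moment; what a row does not reach only later rows make up. A row lasts 1/12 s, in which the tool goes at most 41.7 mm and 7.16 degrees, less where a joint would pass 70% of its speed; a pose out of reach is approached as far as the arm can. A call with a gripper value outside its range is refused whole. "grip" is the opening, from 0 (shut) to 1 (fully open), set as the call begins (left out, the last holds). The fingers move at their own pace and stop on an object; "grip_force" is the grip in N (left out, the last holds). Time passes only in rows, so rows that repeat a pose let the fingers close, or fill a call up. It gives the time, the measured TCP pose, the force and the opening at its end, in the units of the state.
- sensors.read_state(): the state, without advancing time (a new reading comes with each control period).
- cams.get_image(name): name is "scene" or "top" or "wrist"; returns a dict with "color" (384x512x3 uint8, blue, green, red), "vertical_fov" (degrees; the focal length in pixels is half the picture's height over the tangent of half this angle, whatever the lens; pixels are square), "cx", "cy" (the principal point, pixels), "extrinsics" (4x4, takes a point from camera to world coordinates). Camera axes: x right, y up, looking along -z (the intrinsics and any distortion apply to the point x, -y, -z); pixel columns grow to the right and rows downward; lengths in m; the calibration is good to about 2 mm. The wrist camera is an equidistant fisheye: a pixel r from the principal point sees the ray r / f radians off the axis. A picture is of the moment at which its call begins. There is no depth.
- robot.close_job(): hands the job in, once; it reports no verdict.
Trained networks look in the newest picture that a camera, given by its name, has taken for a name from the list of things; names that differ only in an ending like _2 or _b are one class to them, and where a whole thing is asked for, a point or a joint stands for the part that bears it (a point fixed in the world has none). Each returns a list of dicts, best first, with "score" (0 to 1); they miss things now and then, are a little off and sometimes report something else, mostly with a low value. They report only what shows in the picture. A call takes as long as a camera call.
- cams.look_for(camera, name): "at" ([column, row] as shares, 0 to 1, of the picture: columns of its width, rows of its height, amid what is visible of it).
- cams.spot_point(camera, name): "at" ([column, row] as shares, 0 to 1, of the picture: columns of its width, rows of its height: a listed point, or the origin of a listed thing).
The state is a dict: "time_s": time; "qpos": joint angles; "dq": joint speeds; "joint_torque": joint torques, N m; "position": TCP position; "eef_rot": TCP orientation; "force": force on the tool from outside, world axes, zero at the start; "torque": the same for the moment, N m; "finger_gap": finger opening in m.
Only numpy, scipy, OpenCV 4.12 (cv2) and the standard library are available. Lean on these libraries where they do the work, as an engineer would, in place of code of your own. Each camera call takes 0.05 s, during which the arm holds its last target.

## Task

Load the label cassette into the label printer: press the green release key and let the sprung cover pop up freely without touching it, push the cassette down into its bay until it clicks home, then press the cover shut until it latches and take your hand away. Work gently and by feel: more than 15 N on the key or 20 N on the rest of the printer would break it. Leave the stamp, the mug and the highlighter where they are.

Things in the scene. Friction and masses are not known exactly. Their poses are not given: they have to be found in the camera images.
- printer: Label printer, fixed to the desk, 175 x 140 mm, deck 50 mm high. Origin: centre of its underside; x points to its back (away from the robot at yaw 0), y to its left, z up; offsets below are in this frame. At the front centre a green rocker key, behind it the light grey sprung cover (window on top) over the cassette bay. Its latch is not at the same height in every printer (up to 2.5 mm up or down).
- key_pad (a point): Nominal top centre of the green key's ribbed pad, at [-76, 0, 62] mm; pad 28 mm (x) by 36 mm (y), 12 mm proud of the deck. Its true height is up to 2.5 mm off, with the latch: feel for it. Pressed down here it resists with 3 N rising to 7 N, lets the cover go after about 4 mm and stops hard at about 5.5 mm; over 15 N breaks it. Keep it down until the cover rises. Axes as the printer.
- key_axis (a point): Middle of the line (along y) about which the key tips, at [-50, 0, 48] mm. The key's hook stands over this line, from x = -62 to -42 mm and up to 78 mm high (nominal): keep off it. Axes as the printer.
- cover (a joint): Cover's angle, rad, opening upwards about the hinge at the back. Latched it reads between -0.03 and 0.03, depending on the latch's height; lowest stop -0.045; fully open 1.85, leaning back past upright. A damped spring (1.3 N at the front edge when shut) lifts it in 1 to 2 s. Only the latch keeps it shut.
- cover_hinge (a point): Middle of the cover's hinge line (along y), at [58, 0, 60] mm. Axes as the printer.
- cover_shell: Cover, 100 mm long, 112 mm wide, 19 mm deep; turns about the hinge line. Origin: middle of the hinge line; at angle 0 its axes are the printer's.
- cover_edge (a point): Point on the cover's outer face, centre line, 8 mm behind its front edge; when shut at angle 0 it is 90 mm before and 14 mm above the hinge line. z: outward normal, x: to the hinge. To shut: push it over from behind, then down; near the front edge 6 to 9 N snap its tongue under the hook, 1 to 5 mm before the stop at -0.045 rad.
- bay_floor (a point): Centre of the floor of the cassette bay, at [5, 0, 32] mm, axes as the printer. The bay is 53 mm (x) by 73 mm (y) and 22 mm deep. Spring clips in its left and right walls catch grooves in the cassette: it first rests on them about 12 mm too high, takes 5 to 9 N to push past and clicks down to the floor. With a cassette standing high the cover cannot shut.
- bay_rim (a point): Centre of the bay's mouth, 54 mm above the desk, with 2 mm chamfers all round. Axes as the printer.
- cassette: Label cassette, dark grey, 50 to 100 g, 50 (x) by 70 (y) by 20 mm high, with a yellow pull grip on top: 36 mm long (x), 12 mm thick (y), from 20 to 36 mm above its underside. Origin: centre of its underside. Fits either way round, its x along the printer's x. It lies upright on the desk, left or right of the printer. Home: origin on bay_floor.
- stamp: Wooden hand stamp, 32 x 50 x 66 mm, standing on the desk on the other side of the printer; origin at the centre of its underside. To be left alone.
- mug: White dotted mug, 93 mm high, at the left edge of the desk; origin at the centre of its underside. To be left alone.
- highlighter: Yellow highlighter, 130 mm long, lying before the printer near the desk's edge; origin at the middle of its underside. To be left alone.

How it is judged:
By the outcome, as a careful person would: the job done as asked, in the order asked, and still so for the second after the job is handed in, with the robot touching nothing.
It also fails if it takes over 72 s, if anything falls off the work surface, if the arm or the gripper's body presses on something with over 40 N, if the wrist force passes 120 N, or if a joint passes its speed limit or range.

## Working session

There is one attempt and no reset: what is moved stays moved. The work goes in short steps, Python scripts to look and compute and a tool call to move; the robot and the scene stay as the last step left them, time stands still between calls to the robot, and variables do not carry over. Pictures are saved under pics/ and viewed, and the job is handed in when it is done.

Besides the shell and the picture viewer there is one more tool, called after "Request:" by a JSON object that holds its "method" and its "body". move_arm: Moves the arm, as the interface text tells. Its arguments: {"type":"object","properties":{"moves":{"type":"array","items":{"type":"array","items":{"type":"number"}}},"grip":{"type":"number"},"grip_force":{"type":"number"}},"required":["moves"]}

```bash
ls; mkdir -p pics; cat > h.py <<'E'
import numpy as np, cv2
from workcell import sensors, cams, robot
from scipy.spatial.transform import Rotation as R
def ray(im,px,cam):
    E=np.array(im["extrinsics"]);h,w=im["color"].shape[:2]
    f=h/2/np.tan(np.radians(im["vertical_fov"])/2)
    x=(px[0]-im["cx"])/f;y=(px[1]-im["cy"])/f
    if cam=="wrist":
        r=np.hypot(x,y);s=np.sin(r)/r if r>1e-9 else 1
        d=np.array([x*s,-y*s,-np.cos(r)])
    else: d=np.array([x,-y,-1])
    d=E[:3,:3]@d
    return E[:3,3],d/np.linalg.norm(d)
def proj(im,P,cam):
    E=np.array(im["extrinsics"]);h,w=im["color"].shape[:2]
    f=h/2/np.tan(np.radians(im["vertical_fov"])/2)
    p=(np.array(P)-E[:3,3])@E[:3,:3]
    v=np.array([p[0],-p[1]]);z=-p[2]
    if cam=="wrist":
        n=np.linalg.norm(v);v=v/n*np.arctan2(n,z)
    else: v=v/z
    return np.array([im["cx"],im["cy"]])+f*v
def onz(im,px,cam,z):
    o,d=ray(im,px,cam);return o+d*(z-o[2])/d[2]
def save(im,n): cv2.imwrite("pics/"+n+".png",im["color"])
def st():
    s=sensors.read_state();return s
E
python3 - <<'E'
from h import *
s=st();print({k:np.round(v,3) for k,v in s.items()})
print(robot.grip_depth)
for c in ["scene","top","wrist"]:
    im=cams.get_image(c);save(im,c+"0");print(c,im["vertical_fov"],np.round(im["extrinsics"],3).tolist(),im["cx"],im["cy"])
    for n in ["printer","key_pad","cassette","cover_hinge","bay_rim","cover_edge","stamp"]:
        r=cams.spot_point(c,n)
        print(n,[(round(a["score"],2),[round(a["at"][0]*512),round(a["at"][1]*384)]) for a in r[:2]])
E
```

```text
pics
{'time_s': np.float64(0.0), 'qpos': array([-1.311,  0.314,  0.045,  1.304,  0.   ,  1.431]), 'dq': array([-0.   , -0.002,  0.001,  0.001,  0.   , -0.001]), 'joint_torque': array([ 0.0000e+00, -4.8062e+01,  2.9854e+01,  1.9000e-02, -0.0000e+00,
        0.0000e+00]), 'position': array([ 0.224, -0.529,  0.23 ]), 'eef_rot': array([-0.001,  0.98 ,  0.199, -0.   ]), 'force': array([-0.632,  0.105, -0.529]), 'torque': array([-0.026,  0.028,  0.012]), 'finger_gap': np.float64(0.085)}
0.0187
scene 51.113913882725114 [[-0.856, 0.354, -0.375, 0.175], [-0.516, -0.592, 0.619, 0.64], [-0.003, 0.724, 0.69, 0.707], [0.0, 0.0, 0.0, 1.0]] 252.90608264605277 193.14747456129805
printer [(0.65, [266, 191])]
key_pad [(0.83, [295, 178])]
cassette [(0.95, [327, 171])]
cover_hinge [(0.73, [244, 165]), (0.72, [266, 192])]
bay_rim [(0.68, [263, 174]), (0.16, [285, 182])]
cover_edge [(0.67, [277, 173])]
stamp [(0.61, [236, 302])]
top 53.903993714160244 [[-0.009, 0.998, -0.07, 0.446], [-1.0, -0.011, -0.022, 0.072], [-0.023, 0.07, 0.997, 1.146], [0.0, 0.0, 0.0, 1.0]] 253.03375776633206 193.06923937128013
printer [(0.96, [289, 190]), (0.6, [298, 199])]
key_pad [(0.62, [295, 214])]
cassette [(0.56, [343, 225])]
cover_hinge [(0.9, [292, 166])]
bay_rim [(0.71, [291, 190])]
cover_edge [(0.7, [298, 201]), (0.43, [167, 181])]
stamp [(0.67, [186, 226])]
wrist 65.70646984690485 [[0.389, 0.881, 0.268, 0.292], [-0.921, 0.373, 0.112, -0.5], [-0.001, -0.291, 0.957, 0.375], [0.0, 0.0, 0.0, 1.0]] 258.5149649738087 189.17733986262945
printer []
key_pad []
cassette []
cover_hinge []
bay_rim []
cover_edge []
stamp []
```

```bash
python3 -c "
import cv2
for n in ['scene0','top0']:
    a=cv2.imread('pics/'+n+'.png');b=cv2.resize(a[100:310,130:400],None,fx=2.9,fy=2.8,interpolation=cv2.INTER_CUBIC);cv2.imwrite('pics/'+n+'z.png',b)
"
```

```text
(no output)
```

View pics/scene0.png

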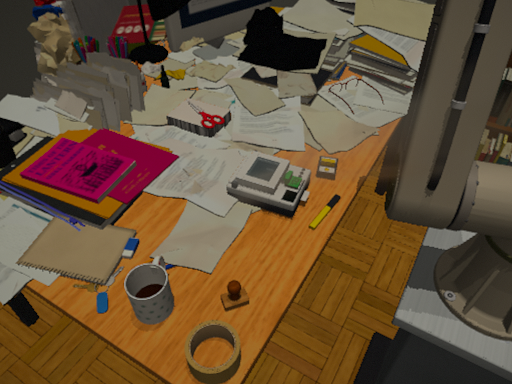

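View pics/top0.png

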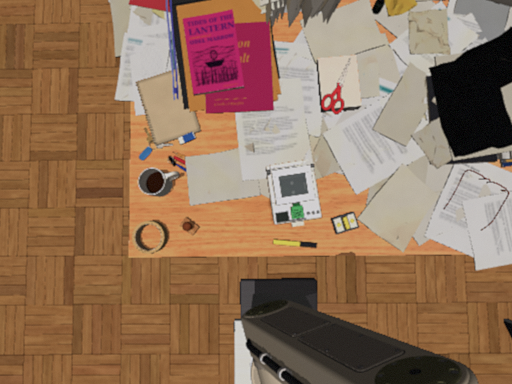

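View pics/top0z.png

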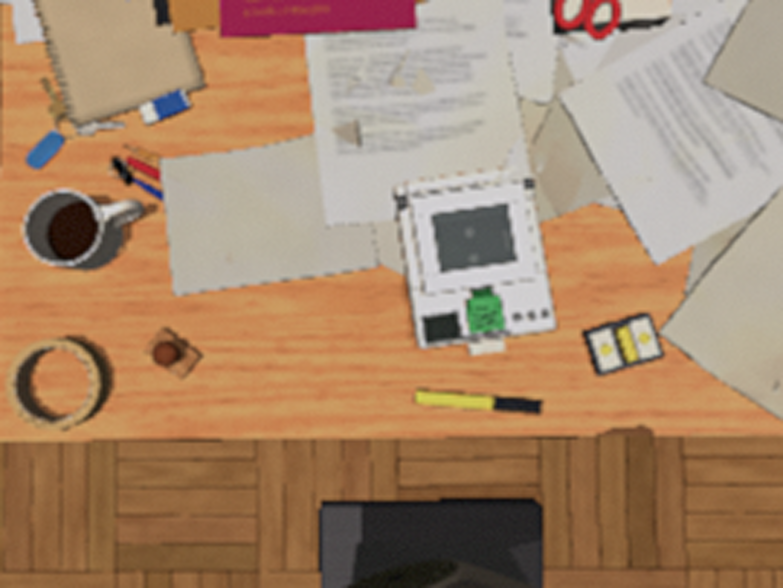

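```bash
python3 - <<'E'
from h import *
im=cams.get_image("top")
Z=lambda u,v:(130+u/2.9,100+v/2.8)
for n,p,z in [("FL",Z(422,346),.05),("FR",Z(555,328),.05),("BR",Z(531,178),.05),("BL",Z(397,185),.05),("key",Z(486,313),.062),("cassC",Z(624,344),.02),("c1",Z(585,329),.02),("c2",Z(652,314),.02),("c3",Z(664,357),.02),("c4",Z(597,373),.02),("hl",Z(416,397),.01),("hl2",Z(541,406),.01),("stamp",Z(168,350),.05),("edge",Z(500,437),0)]:
    print(n,np.round(onz(im,p,"top",z),3))
s=st();print(s["position"],s["eef_rot"]);print(R.from_quat(s["eef_rot"],scalar_first=True).as_matrix().round(3))
E
```

```text
FL [0.434 0.032 0.05 ]
FR [ 0.451 -0.1    0.05 ]
BR [ 0.607 -0.079  0.05 ]
BL [0.601 0.055 0.05 ]
key [ 0.467 -0.031  0.062]
cassC [ 0.434 -0.174  0.02 ]
c1 [ 0.45  -0.135  0.02 ]
c2 [ 0.465 -0.204  0.02 ]
c3 [ 0.42  -0.215  0.02 ]
c4 [ 0.403 -0.146  0.02 ]
hl [0.379 0.038 0.01 ]
hl2 [ 0.369 -0.09   0.01 ]
stamp [0.432 0.286 0.05 ]
edge [ 0.335 -0.049  0.   ]
[ 0.22381293 -0.52969213  0.23132809] [ 4.42313998e-05  9.80088054e-01  1.98563352e-01 -8.90399937e-06]
[[ 0.921  0.389  0.   ]
 [ 0.389 -0.921 -0.   ]
 [-0.     0.    -1.   ]]
```

View pics/wrist0.png

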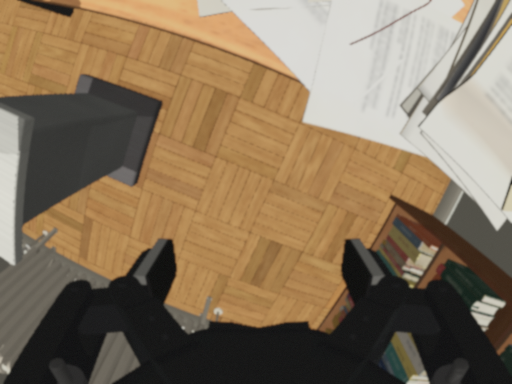

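Request:
{"method": "move_arm", "body": {"moves": [[37, -32, -5, 0, 0, 0.24], [37, -32, -5, 0, 0, 0.24], [37, -32, -5, 0, 0, 0.24], [37, -32, -5, 0, 0, 0.24], [37, -32, -5, 0, 0, 0.24], [37, -32, -5, 0, 0, 0.24], [37, -32, -5, 0, 0, 0.24], [37, -32, -5, 0, 0, 0.24], [37, -32, -5, 0, 0, 0.24], [37, -32, -5, 0, 0, 0.24]], "grip": 0, "grip_force": 40}}

```text
time_s: 2.08
position: [0.4075, -0.156, 0.2742]
eef_rot: [0.0, 0.997, 0.08, 0.0]
force: [1.4, -0.0, 0.1]
finger_gap: 0.0
```

```bash
cat >> h.py <<'E'
def delta(pos,yaw,tilt=0):
    "tilt>0: gripper leans back to robot; prints shift cm and rotvec to reach"
    s=st();Rc=R.from_quat(s["eef_rot"],scalar_first=True);y=np.radians(yaw)
    Rt=R.from_matrix(np.array([[np.cos(y),np.sin(y),0],[np.sin(y),-np.cos(y),0],[0,0,-1]]).astype(float))*R.from_rotvec([0,np.radians(tilt),0])
    d=Rc.inv().apply(np.array(pos)-s["position"])*100
    print("delta",d.round(2).tolist(),(Rc.inv()*Rt).as_rotvec().round(3).tolist(),"z-dir",Rt.as_matrix()[:,2].round(2))
def show():
    s=st();M=R.from_quat(s["eef_rot"],scalar_first=True).as_matrix()
    print("t",round(float(s["time_s"]),2),"pos",s["position"].round(4),"F",s["force"].round(2),"gap",round(float(s["finger_gap"]),4),"x",M[:,0].round(3),"z",M[:,2].round(3))
E
python3 - <<'E'
from h import *
show();delta([.44,-.09,.28],9)
E
```

```text
t 2.08 pos [ 0.4075 -0.156   0.2742] F [ 1.4  -0.02  0.09] gap 0.0 x [0.987 0.159 0.001] z [ 0.001 -0.001 -1.   ]
delta [4.26, -6.0, -0.58] [0.001, -0.001, 0.002] z-dir [ 0.  0. -1.]
```

```bash
python3 - <<'E'
from h import *
im=cams.get_image("wrist");save(im,"w1")
import pickle;pickle.dump(im,open("w1.pkl","wb"))
cv2.imwrite("pics/w1b.png",cv2.resize(im["color"],(800,600),interpolation=cv2.INTER_CUBIC))
print(np.round(im["extrinsics"],3).tolist())
E
```

```text
[[0.159, 0.945, 0.287, 0.48], [-0.987, 0.152, 0.045, -0.143], [-0.001, -0.29, 0.957, 0.417], [0.0, 0.0, 0.0, 1.0]]
```

View pics/w1b.png

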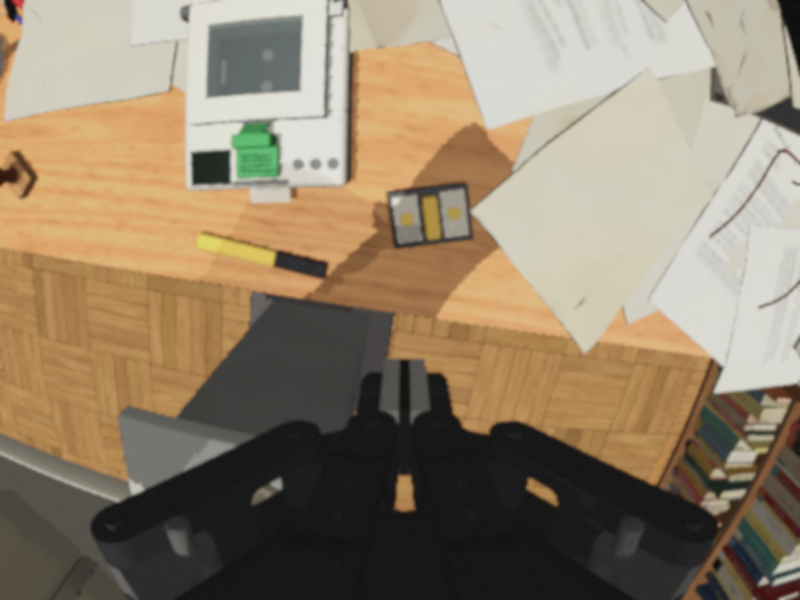

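```bash
python3 - <<'E'
from h import *
import pickle;im=pickle.load(open("w1.pkl","rb"))
for n,p,z in [("FL",(189,186),.05),("FR",(347,183),.05),("BR",(345,14),.05),("BL",(190,5),.05),("keyc",(258,162),.062),("cass",(432,218),.036),("c1",(389,190),.02),("c2",(466,184),.02),("c3",(471,238),.02),("c4",(397,246),.02),("gtop",(430,195),.036),("gbot",(434,241),.036),("hl",(202,240),.01),("hl2",(326,268),.01)]:
    print(n,np.round(onz(im,(p[0]/1.5625,p[1]/1.5625),"wrist",z),4))
# expected printer
def P(c,yaw,o):
    y=np.radians(yaw);return [c[0]+np.cos(y)*o[0]-np.sin(y)*o[1],c[1]+np.sin(y)*o[0]+np.cos(y)*o[1],o[2]]
pk=onz(im,(258/1.5625,162/1.5625),"wrist",.062)
# model overlay, fit
def fit():
    from scipy.optimize import least_squares
    obs=[((-.0875,.07,.05),(189,186)),((-.0875,-.07,.05),(347,183)),((-.076,0,.062),(258,162))]
    f=lambda q:np.concatenate([proj(im,P(q[:2],q[2],o),"wrist")-np.array(p)/1.5625 for o,p in obs])
    r=least_squares(f,[.523,-.023,7.5]);print(r.x,r.fun.round(1));return r.x
q=fit()
v=cv2.resize(im["color"],(800,600),interpolation=cv2.INTER_CUBIC)
for o in [(-.0875,.07,.05),(-.0875,-.07,.05),(.0875,-.07,.05),(.0875,.07,.05),(-.076,0,.062),(-.042,.056,.074),(-.042,-.056,.074),(.058,.056,.074),(.058,-.056,.074),(-.09,.018,.062),(-.09,-.018,.062),(-.062,-.018,.062),(-.062,.018,.062)]:
    u=proj(im,P(q[:2],q[2],o),"wrist")*1.5625;cv2.circle(v,tuple(int(a) for a in u),3,(0,0,255),-1)
cv2.imwrite("pics/ov1.png",v[:320,100:500].repeat(2,0)[:600].repeat(2,1)[:, :800])
E
```

```text
FL [0.4366 0.0336 0.05  ]
FR [ 0.4545 -0.1018  0.05  ]
BR [ 0.5908 -0.0784  0.05  ]
BL [0.5943 0.0581 0.05  ]
keyc [ 0.463  -0.0307  0.062 ]
cass [ 0.4356 -0.1737  0.036 ]
c1 [ 0.4517 -0.1348  0.02  ]
c2 [ 0.4677 -0.1987  0.02  ]
c3 [ 0.4222 -0.2116  0.02  ]
c4 [ 0.4046 -0.1491  0.02  ]
gtop [ 0.4541 -0.1689  0.036 ]
gbot [ 0.4168 -0.1787  0.036 ]
hl [0.382  0.0349 0.01  ]
hl2 [ 0.3727 -0.0886  0.01  ]
[ 0.53439875 -0.02192935  7.4103837 ] [-1.6 -1.7  0.9 -1.7  0.4  3.3]
```

View pics/ov1.png

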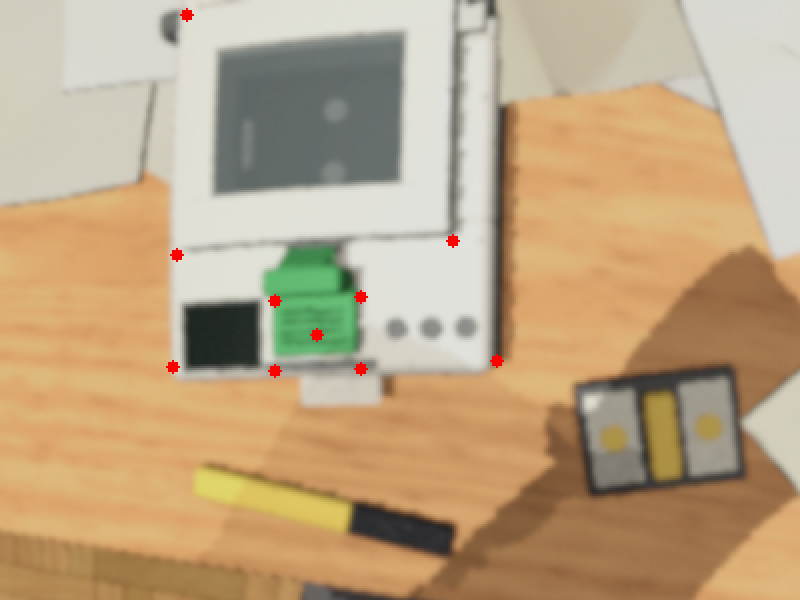

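```bash
python3 - <<'E'
from h import *
import pickle;im=pickle.load(open("w1.pkl","rb"))
im2=cams.get_image("top")
print("top key",onz(im2,(295,214),"top",.062),"hinge",onz(im2,(292,166),"top",.06),"rim",onz(im2,(291,190),"top",.074),"edge",onz(im2,(298,201),"top",.074))
def P(c,yaw,o):
    y=np.radians(yaw);return [c[0]+np.cos(y)*o[0]-np.sin(y)*o[1],c[1]+np.sin(y)*o[0]+np.cos(y)*o[1],o[2]]
from scipy.optimize import least_squares
z=lambda x,y:np.array([100+x/2,y/2])/1.5625
obs=[((-.042,.056,.074),z(175,248)),((-.042,-.056,.074),z(453,232)),((-.09,.018,.062),z(277,356)),((-.09,-.018,.062),z(358,352)),((-.062,-.018,.062),z(355,291)),((-.062,.018,.062),z(273,295))]
f=lambda q:np.concatenate([proj(im,P(q[:2],q[2],o),"wrist")-p for o,p in obs])
r=least_squares(f,[.523,-.023,7.5]);q=r.x;print(q,r.fun.round(1))
for n,o in [("key",(-.076,0,.062)),("bay",(.005,0,.032)),("hinge",(.058,0,.06)),("edge",(-.032,0,.074))]: print(n,np.round(P(q[:2],q[2],o),4))
E
```

```text
top key [ 0.46060409 -0.02315029  0.062     ] hinge [ 0.5992253 -0.0170185  0.06     ] rim [ 0.52861473 -0.01190761  0.074     ] edge [ 0.49713996 -0.03119482  0.074     ]
[ 0.53817006 -0.02010446  7.84931662] [-0.3 -0.4 -0.5 -0.6 -1.1  1.6  0.5  2.   1.4 -1.3 -0.1 -1.3]
key [ 0.4629 -0.0305  0.062 ]
bay [ 0.5431 -0.0194  0.032 ]
hinge [ 0.5956 -0.0122  0.06  ]
edge [ 0.5065 -0.0245  0.074 ]
```

```bash
python3 - <<'E'
from h import *
show();delta([.461,-.031,.075],7.85)
E
```

```text
t 2.18 pos [ 0.409  -0.1529  0.2747] F [0.09 0.5  0.03] gap 0.0005 x [0.986 0.168 0.002] z [ 0.002  0.001 -1.   ]
delta [7.13, -11.14, 19.99] [-0.0, -0.002, 0.032] z-dir [ 0.  0. -1.]
```

Request:
{"method": "move_arm", "body": {"moves": [[3, -5, 4, 0, 0, 0.016], [5, -8, 8, 0, 0, 0.032], [7.1, -11.1, 12, 0, 0, 0.032], [7.1, -11.1, 15, 0, 0, 0.032], [7.1, -11.1, 17.5, 0, 0, 0.032], [7.1, -11.1, 19, 0, 0, 0.032], [7.1, -11.1, 19.6, 0, 0, 0.032], [7.1, -11.1, 19.8, 0, 0, 0.032], [7.1, -11.1, 20, 0, 0, 0.032], [7.1, -11.1, 20, 0, 0, 0.032]]}}

```text
time_s: 3.02
position: [0.4608, -0.0382, 0.0753]
eef_rot: [0.001, 0.998, 0.063, 0.001]
force: [-0.0, 0.2, -0.0]
finger_gap: 0.0002
```

```bash
python3 - <<'E'
from h import *
im=cams.get_image("wrist");show();delta([.461,-.031,.068],7.85)
cv2.imwrite("pics/w2b.png",cv2.resize(im["color"],(800,600),interpolation=cv2.INTER_CUBIC))
E
```

```text
t 3.07 pos [ 0.4611 -0.0382  0.0756] F [-0.08 -0.55  0.24] gap -0.0001 x [0.992 0.126 0.003] z [ 0.003 -0.001 -1.   ]
delta [0.08, -0.72, 0.76] [0.002, -0.003, -0.01] z-dir [ 0.  0. -1.]
```

View pics/w2b.png

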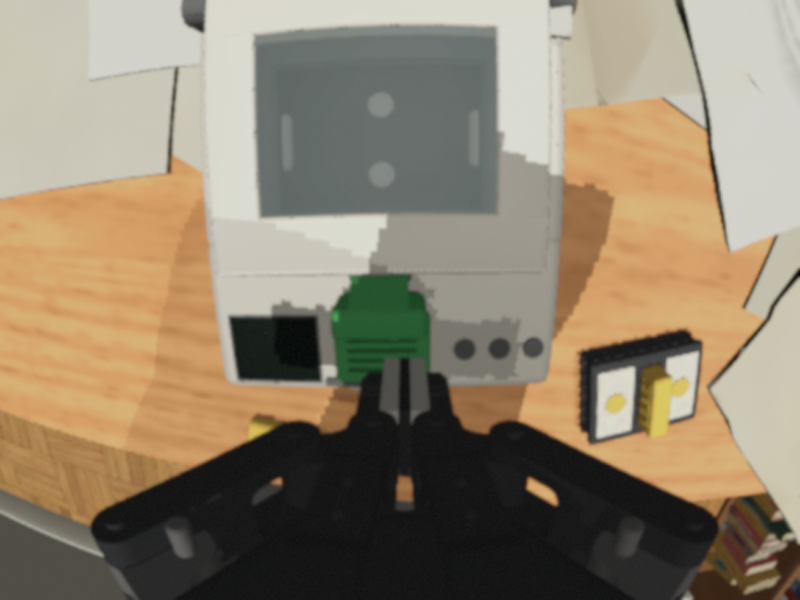

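Request:
{"method": "move_arm", "body": {"moves": [[0.1, -0.3, 0.1, 0, 0, 0], [0.1, -0.7, 0.3, 0, 0, 0], [0.1, -0.7, 0.5, 0, 0, -0.01], [0.1, -0.7, 0.6, 0, 0, -0.01], [0.1, -0.7, 0.7, 0, 0, -0.01], [0.1, -0.7, 0.8, 0, 0, -0.01], [0.1, -0.7, 0.9, 0, 0, -0.01], [0.1, -0.7, 0.9, 0, 0, -0.01], [0.1, -0.7, 0.9, 0, 0, -0.01], [0.1, -0.7, 0.9, 0, 0, -0.01]]}}

```text
time_s: 3.9
position: [0.4596, -0.03, 0.0646]
eef_rot: [0.0, 0.998, 0.069, -0.0]
force: [0.6, 0.6, -0.4]
finger_gap: -0.0001
```

```bash
cat >> h.py <<'E'
Q=[.53817,-.0201,7.85]
def P(o,q=None):
    q=q or Q;y=np.radians(q[2]);return [q[0]+np.cos(y)*o[0]-np.sin(y)*o[1],q[1]+np.sin(y)*o[0]+np.cos(y)*o[1],o[2]]
def view(n,cam="wrist",pts=[]):
    import pickle
    im=cams.get_image(cam);pickle.dump(im,open(n+".pkl","wb"))
    v=cv2.resize(im["color"],(800,600),interpolation=cv2.INTER_CUBIC)
    for p in pts:
        u=proj(im,p,cam)*1.5625;cv2.circle(v,tuple(int(a) for a in u),3,(0,0,255),-1)
    cv2.imwrite("pics/"+n+".png",v);return im
E
python3 - <<'E'
from h import *
s=st()
view("w3",pts=[s["position"],P((-.042,.056,.074)),P((-.042,-.056,.074)),P((-.09,.018,.062)),P((-.09,-.018,.062)),P((-.062,.018,.062)),P((-.062,-.018,.062)),P((.058,.056,.074)),P((.058,-.056,.074))]);show()
E
```

```text
t 3.95 pos [ 0.4596 -0.03    0.0647] F [ 0.05 -0.84  0.19] gap -0.0 x [0.991 0.137 0.   ] z [ 0. -0. -1.]
```

View pics/w3.png

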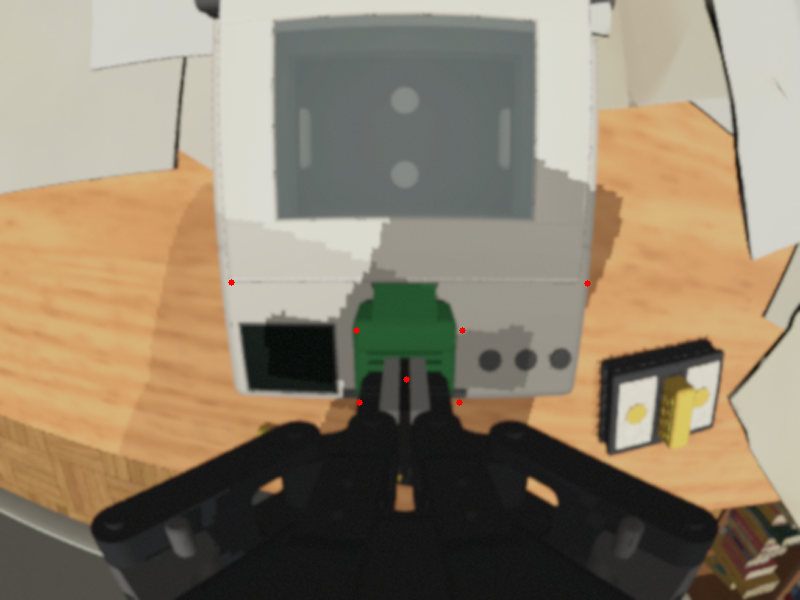

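Request:
{"method": "move_arm", "body": {"moves": [[0, 0, 0.05, 0, 0, 0], [0, 0, 0.1, 0, 0, 0], [0, 0, 0.15, 0, 0, 0], [0, 0, 0.2, 0, 0, 0], [0, 0, 0.25, 0, 0, 0], [0, 0, 0.3, 0, 0, 0], [0, 0, 0.3, 0, 0, 0], [0, 0, 0.3, 0, 0, 0], [0, 0, 0.3, 0, 0, 0], [0, 0, 0.3, 0, 0, 0]]}}

```text
time_s: 4.78
position: [0.4596, -0.03, 0.0617]
eef_rot: [0.0, 0.998, 0.069, 0.0]
force: [-0.4, -0.3, 0.7]
finger_gap: 0.0001
```

Request:
{"method": "move_arm", "body": {"moves": [[0, 0, 0.05, 0, 0, 0], [0, 0, 0.1, 0, 0, 0], [0, 0, 0.15, 0, 0, 0], [0, 0, 0.2, 0, 0, 0], [0, 0, 0.2, 0, 0, 0], [0, 0, 0.2, 0, 0, 0], [0, 0, 0.2, 0, 0, 0], [0, 0, 0.2, 0, 0, 0], [0, 0, 0.2, 0, 0, 0], [0, 0, 0.2, 0, 0, 0]]}}

```text
time_s: 5.62
position: [0.4594, -0.03, 0.0597]
eef_rot: [0.0, 0.998, 0.069, -0.0]
force: [-2.2, 0.1, 3.8]
finger_gap: 0.0001
```

Request:
{"method": "move_arm", "body": {"moves": [[0, 0, 0.05, 0, 0, 0], [0, 0, 0.1, 0, 0, 0], [0, 0, 0.15, 0, 0, 0], [0, 0, 0.2, 0, 0, 0], [0, 0, 0.2, 0, 0, 0], [0, 0, 0.2, 0, 0, 0], [0, 0, 0.2, 0, 0, 0], [0, 0, 0.2, 0, 0, 0], [0, 0, 0.2, 0, 0, 0], [0, 0, 0.2, 0, 0, 0]]}}

```text
time_s: 6.45
position: [0.4582, -0.0301, 0.0574]
eef_rot: [0.0, 0.998, 0.069, -0.001]
force: [-5.6, -1.6, 6.2]
finger_gap: -0.0002
```

Request:
{"method": "move_arm", "body": {"moves": [[-0.1, 0, 0, 0, 0, 0], [-0.15, 0, 0.02, 0, 0, 0], [-0.2, 0, 0.05, 0, 0, 0], [-0.2, 0, 0.08, 0, 0, 0], [-0.2, 0, 0.1, 0, 0, 0], [-0.2, 0, 0.1, 0, 0, 0], [-0.2, 0, 0.1, 0, 0, 0], [-0.2, 0, 0.1, 0, 0, 0], [-0.2, 0, 0.1, 0, 0, 0], [-0.2, 0, 0.1, 0, 0, 0]]}}

```text
time_s: 7.28
position: [0.4577, -0.0302, 0.0566]
eef_rot: [0.0, 0.998, 0.069, 0.0]
force: [-1.7, 0.8, 3.4]
finger_gap: -0.0001
```

```bash
python3 - <<'E'
from h import *
view("w4");show()
E
```

```text
t 7.33 pos [ 0.4577 -0.0302  0.0566] F [-1.45  0.38  2.48] gap 0.0002 x [0.991 0.137 0.   ] z [ 0. -0. -1.]
```

View pics/w4.png

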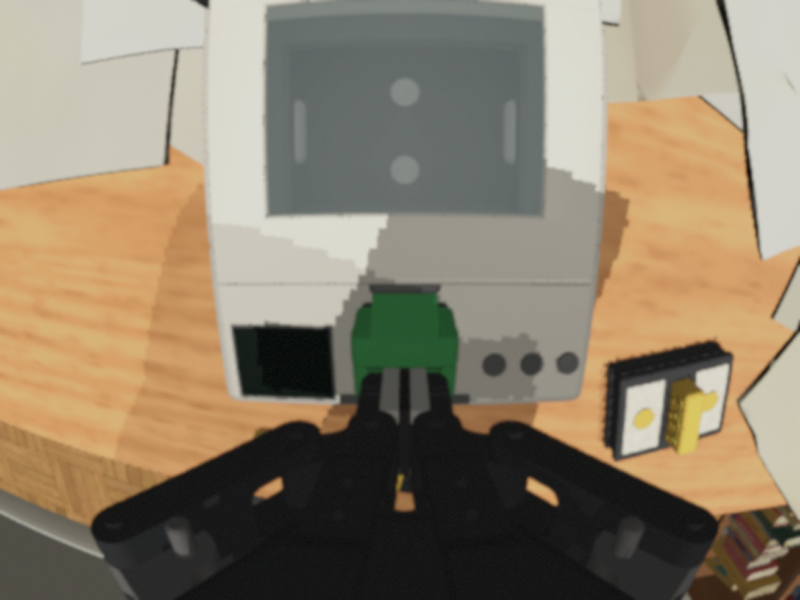

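Request:
{"method": "move_arm", "body": {"moves": [[0, 0, 0.03, 0, 0, 0], [0, 0, 0.06, 0, 0, 0], [-0.05, 0, 0.1, 0, 0, 0], [-0.05, 0, 0.1, 0, 0, 0], [-0.05, 0, 0.1, 0, 0, 0], [-0.05, 0, 0.1, 0, 0, 0], [-0.05, 0, 0.1, 0, 0, 0], [-0.05, 0, 0.1, 0, 0, 0], [-0.05, 0, 0.1, 0, 0, 0], [-0.05, 0, 0.1, 0, 0, 0]]}}

```text
time_s: 8.17
position: [0.4574, -0.0303, 0.056]
eef_rot: [0.0, 0.998, 0.069, 0.0]
force: [-3.4, 0.1, 5.9]
finger_gap: -0.0001
```

```bash
python3 - <<'E'
from h import *
view("w5");show()
E
```

```text
t 8.22 pos [ 0.4574 -0.0303  0.056 ] F [-2.5  -0.18  5.9 ] gap -0.0001 x [0.991 0.137 0.001] z [ 0.001 -0.    -1.   ]
```

View pics/w5.png

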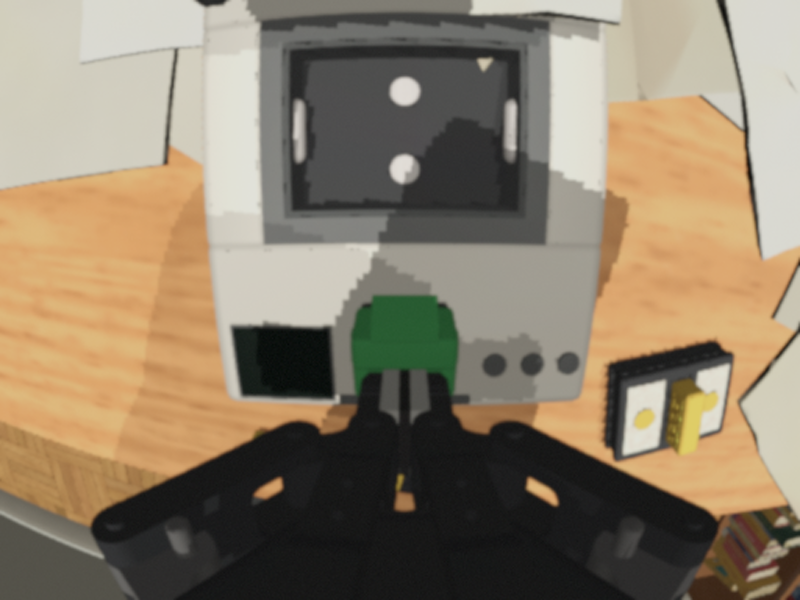

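Request:
{"method": "move_arm", "body": {"moves": [[0, 0, -0.3, 0, 0, 0], [0, 0, -1, 0, 0, 0], [-1, 0, -3, 0, 0, 0], [-1, 2, -6, 0, 0, 0], [-1, 5, -9, 0, 0, 0], [-1.5, 8, -10, 0, 0, -0.06], [-2, 11, -10, 0, 0, -0.12], [-2.5, 14, -10, 0, 0, -0.12], [-3, 14.5, -10, 0, 0, -0.12], [-3, 14.5, -10, 0, 0, -0.12]], "grip": 0.6}}

```text
time_s: 9.05
position: [0.447, -0.1798, 0.1558]
eef_rot: [0.0, 0.992, 0.127, 0.0]
force: [-0.4, 1.1, 0.3]
finger_gap: 0.051
```

```bash
python3 - <<'E'
from h import *
import pickle
im=pickle.load(open("w5.pkl","rb"))
v=cv2.resize(im["color"],(800,600),interpolation=cv2.INTER_CUBIC)
for o in [(a,b,.054) for a in (.005-.0265,.005+.0265) for b in(-.0365,.0365)]+[(a,b,.032) for a in (.005-.0265,.005+.0265) for b in(-.0365,.0365)]+[(.005,0,.032)]:
    u=proj(im,P(o),"wrist")*1.5625;cv2.circle(v,tuple(int(a) for a in u),2,(0,0,255),-1)
cv2.imwrite("pics/ov5.png",cv2.resize(v[0:300,200:600],(800,600)))
view("w6");show();delta([.4365,-.1735,.10],15)
E
```

```text
t 9.1 pos [ 0.4469 -0.1784  0.1556] F [-0.09  0.35  0.14] gap 0.0511 x [ 0.968  0.253 -0.   ] z [-0.     0.001 -1.   ]
delta [-0.88, -0.74, 5.56] [-0.001, 0.0, -0.006] z-dir [ 0.  0. -1.]
```

View pics/ov5.png

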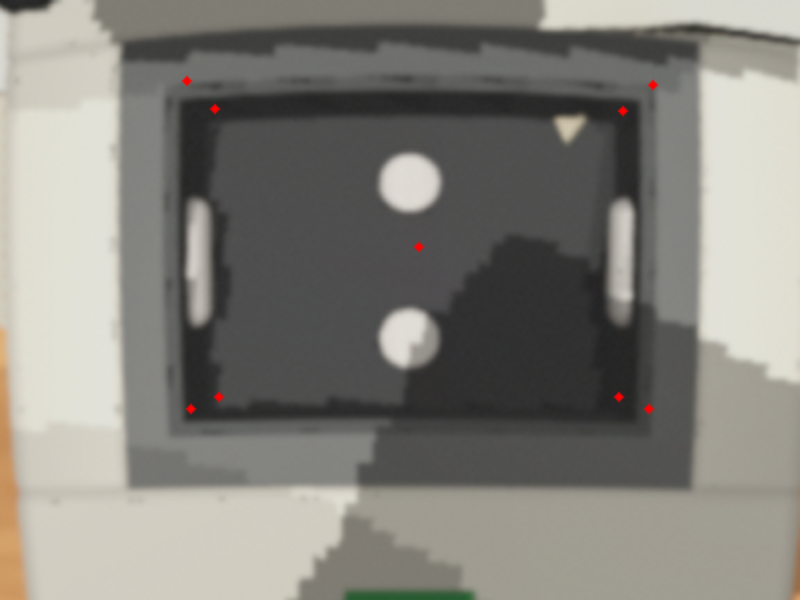

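View pics/w6.png

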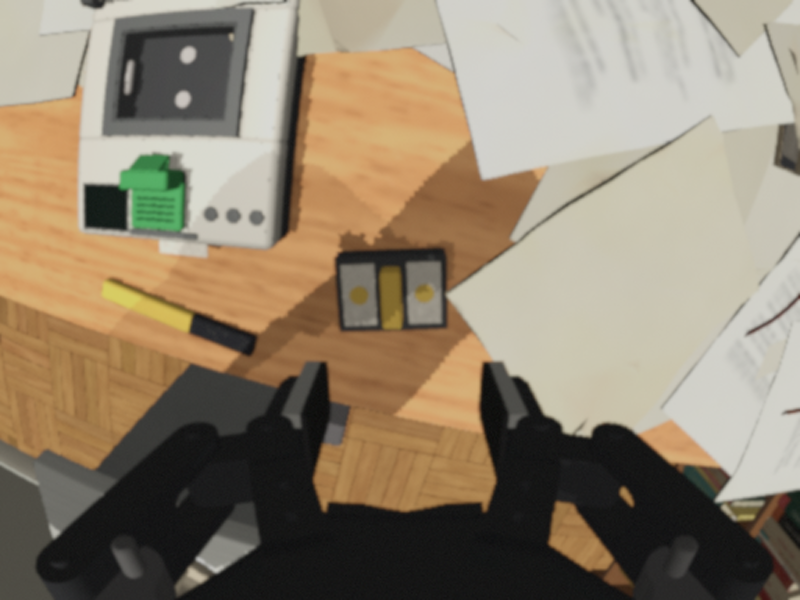

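```bash
python3 - <<'E'
from h import *
s=st();print(s["qpos"].round(3))
import pickle
im=pickle.load(open("w6.pkl","rb"))
for n,p in [("c1",(338,263)),("c2",(444,259)),("c3",(446,327)),("c4",(341,330))]: print(n,onz(im,(p[0]/1.5625,p[1]/1.5625),"wrist",.02).round(4))
for n,p in [("gt",(391,266)),("gb",(391,329))]: print(n,onz(im,(p[0]/1.5625,p[1]/1.5625),"wrist",.036).round(4))
E
```

```text
[-0.547  0.172 -0.328  1.071  0.     2.339]
c1 [ 0.4463 -0.1365  0.02  ]
c2 [ 0.4651 -0.1993  0.02  ]
c3 [ 0.4225 -0.2129  0.02  ]
c4 [ 0.4033 -0.1478  0.02  ]
gt [ 0.4564 -0.1684  0.036 ]
gb [ 0.4184 -0.1779  0.036 ]
```

Request:
{"method": "move_arm", "body": {"moves": [[-0.4, -0.3, 0, 0, 0, -0.12], [-0.9, -0.7, 0, 0, 0, -0.24], [-0.9, -0.7, 1, 0, 0, -0.36], [-0.9, -0.7, 2, 0, 0, -0.48], [-0.9, -0.7, 3, 0, 0, -0.6], [-0.9, -0.7, 3, 0, 0, -0.72], [-0.9, -0.7, 3, 0, 0, -0.84], [-0.9, -0.7, 3, 0, 0, -0.96], [-0.9, -0.7, 3, 0, 0, -1.08], [-0.9, -0.7, 3, 0, 0, -1.2]]}}

```text
time_s: 9.93
position: [0.4368, -0.1718, 0.1255]
eef_rot: [-0.0, 0.743, 0.669, 0.0]
force: [-0.5, 0.2, 0.4]
finger_gap: 0.0511
```

Request:
{"method": "move_arm", "body": {"moves": [[0, 0, 0, 0, 0, -0.12], [0, 0, 0, 0, 0, -0.24], [0, 0, 0, 0, 0, -0.36], [0, 0, 0, 0, 0, -0.48], [0, 0, 0, 0, 0, -0.6], [0, 0, 0, 0, 0, -0.72], [0, 0, 0, 0, 0, -0.84], [0, 0, 0, 0, 0, -0.96], [0, 0, 0, 0, 0, -1.08], [0, 0, 0, 0, 0, -1.2]]}}

```text
time_s: 10.77
position: [0.4368, -0.1717, 0.1256]
eef_rot: [-0.0, 0.236, 0.972, 0.0]
force: [0.2, -0.1, -0.7]
finger_gap: 0.0511
```

```bash
python3 - <<'E'
from h import *
show();delta([.436,-.1735,.06],195.5)
E
```

```text
t 10.77 pos [ 0.4368 -0.1717  0.1256] F [ 0.2  -0.1  -0.71] gap 0.0511 x [-0.889  0.458  0.001] z [-0.     0.001 -1.   ]
delta [-0.02, -0.19, 6.56] [0.001, -0.001, -0.746] z-dir [ 0.  0. -1.]
```

Request:
{"method": "move_arm", "body": {"moves": [[0, -0.2, 0, 0, 0, -0.12], [0, -0.2, 0.5, 0, 0, -0.24], [0, -0.2, 1, 0, 0, -0.36], [0, -0.2, 2, 0, 0, -0.48], [0, -0.2, 3, 0, 0, -0.6], [0, -0.2, 4, 0, 0, -0.7], [0, -0.2, 5, 0, 0, -0.745], [0, -0.2, 5, 0, 0, -0.745], [0, -0.2, 5, 0, 0, -0.745], [0, -0.2, 5, 0, 0, -0.745]]}}

```text
time_s: 11.6
position: [0.4361, -0.1746, 0.0761]
eef_rot: [0.0, -0.13, 0.991, -0.0]
force: [-0.4, 0.9, 0.5]
finger_gap: 0.0512
```

```bash
python3 - <<'E'
from h import *
s=st();p=s["position"].copy();p[2]=.036
im=view("w7",pts=[s["position"],p]);show()
E
```

```text
t 11.65 pos [ 0.4364 -0.175   0.0763] F [ 0.84 -0.74  0.08] gap 0.0513 x [-0.966 -0.258 -0.001] z [ 0.001 -0.    -1.   ]
```

View pics/w7.png

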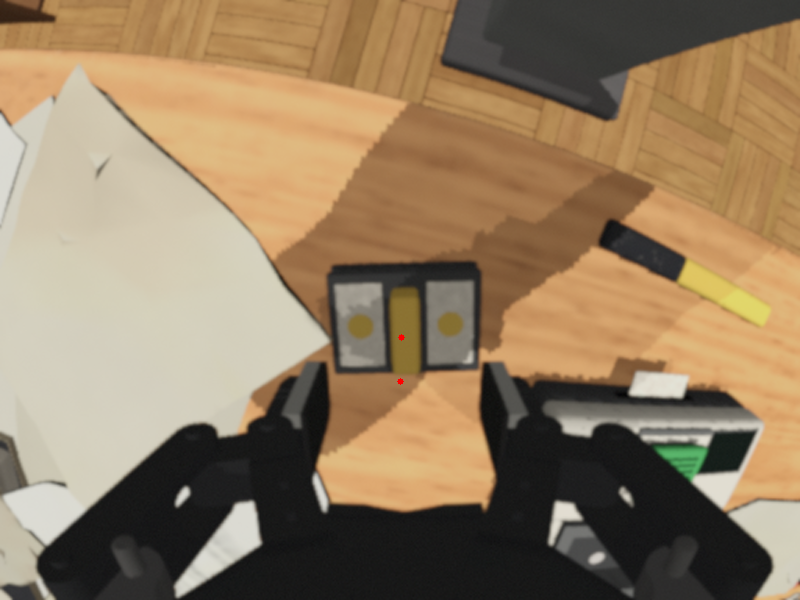

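Request:
{"method": "move_arm", "body": {"moves": [[0, 0, 1, 0, 0, -0.03], [0, 0, 2, 0, 0, -0.03], [0, 0, 3, 0, 0, -0.03], [0, 0, 4, 0, 0, -0.03], [0, 0, 4.6, 0, 0, -0.03], [0, 0, 5, 0, 0, -0.03], [0, 0, 5.1, 0, 0, -0.03], [0, 0, 5.1, 0, 0, -0.03], [0, 0, 5.1, 0, 0, -0.03], [0, 0, 5.1, 0, 0, -0.03]]}}

```text
time_s: 12.48
position: [0.4363, -0.1756, 0.0252]
eef_rot: [0.0, -0.145, 0.989, -0.0]
force: [1.3, 0.0, -0.2]
finger_gap: 0.0517
```

Request:
{"method": "move_arm", "body": {"moves": [[0, 0, 0, 0, 0, 0], [0, 0, 0, 0, 0, 0], [0, 0, 0, 0, 0, 0], [0, 0, 0, 0, 0, 0], [0, 0, 0, 0, 0, 0], [0, 0, 0, 0, 0, 0], [0, 0, 0, 0, 0, 0], [0, 0, 0, 0, 0, 0], [0, 0, 0, 0, 0, 0], [0, 0, 0, 0, 0, 0]], "grip": 0, "grip_force": 60}}

```text
time_s: 13.32
position: [0.4361, -0.1755, 0.025]
eef_rot: [0.0, -0.145, 0.989, -0.0]
force: [-1.4, 0.8, 5.8]
finger_gap: 0.0102
```

```bash
python3 - <<'E'
from h import *
im=view("w8");show()
E
```

```text
t 13.37 pos [ 0.4362 -0.1755  0.025 ] F [-0.81 -0.1   5.48] gap 0.01 x [-0.958 -0.287 -0.   ] z [ 0.001 -0.    -1.   ]
```

View pics/w8.png

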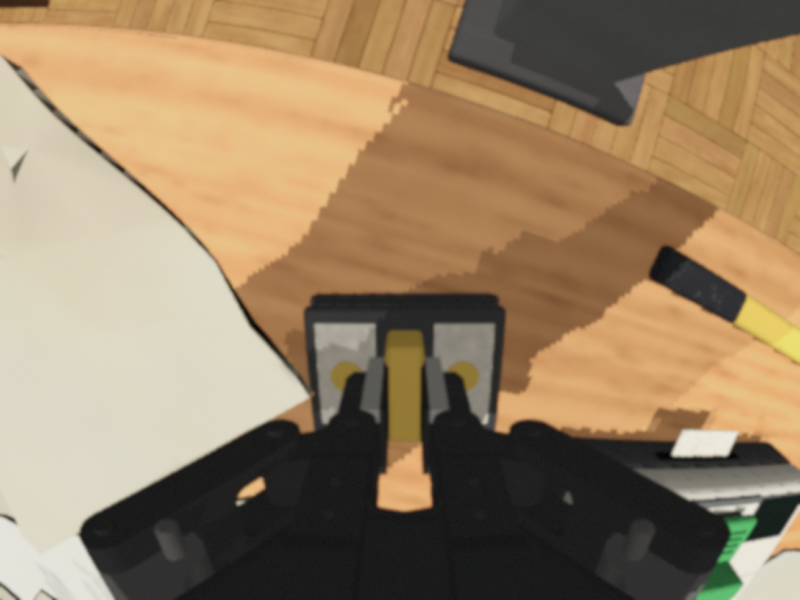

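```bash
python3 - <<'E'
from h import *
t=P((.004,.001,.12));print(t);delta(t,187.85)
print(st()["qpos"].round(2))
E
```

```text
[np.float64(0.5419959360049921), np.float64(-0.01856305052597528), 0.12]
delta [-14.65, 11.99, -9.5] [-0.001, 0.0, 0.154] z-dir [ 0.  0. -1.]
[-0.55  0.29 -0.55  0.74 -0.   -0.84]
```

Lift first, then carry over.

Request:
{"method": "move_arm", "body": {"moves": [[0, 0, -1, 0, 0, 0], [0, 0, -3, 0, 0, 0], [0, 0, -6, 0, 0, 0], [-1, 1, -9, 0, 0, 0.03], [-3, 2.5, -9.5, 0, 0, 0.06], [-5.5, 4.5, -9.5, 0, 0, 0.1], [-8, 6.5, -9.5, 0, 0, 0.154], [-9, 7.4, -9.5, 0, 0, 0.154], [-9, 7.4, -9.5, 0, 0, 0.154], [-9, 7.4, -9.5, 0, 0, 0.154]]}}

```text
time_s: 14.2
position: [0.5006, -0.078, 0.1191]
eef_rot: [-0.001, -0.07, 0.998, -0.0]
force: [-0.1, -0.0, -0.9]
finger_gap: 0.0101
```

```bash
python3 - <<'E'
from h import *
im=view("w9");show();im=view("s9","scene");delta(P((.004,.001,.12)),187.85)
E
```

```text
t 14.25 pos [ 0.5002 -0.0786  0.1191] F [-0.29  0.5   0.04] gap 0.0102 x [-0.99  -0.138  0.001] z [-0.001 -0.    -1.   ]
delta [-4.98, 5.41, -0.09] [0.0, -0.001, -0.0] z-dir [ 0.  0. -1.]
```

View pics/w9.png

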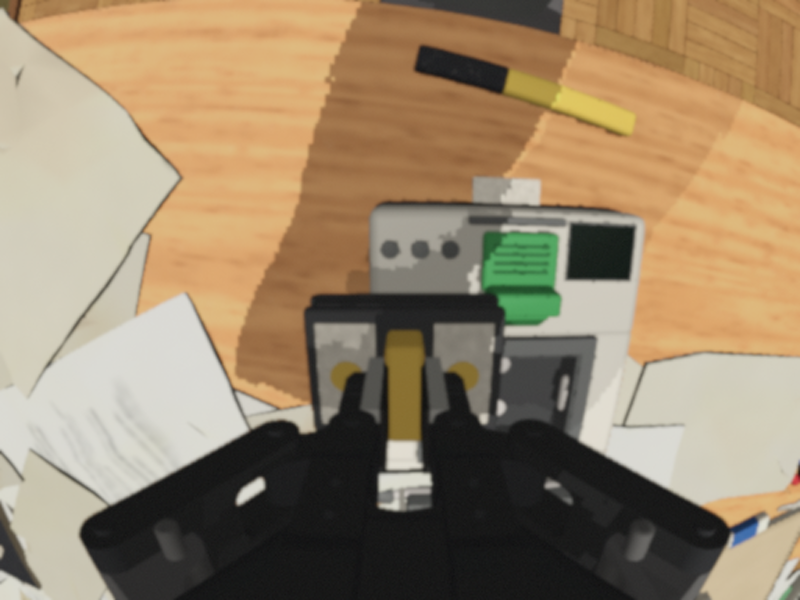

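View pics/s9.png

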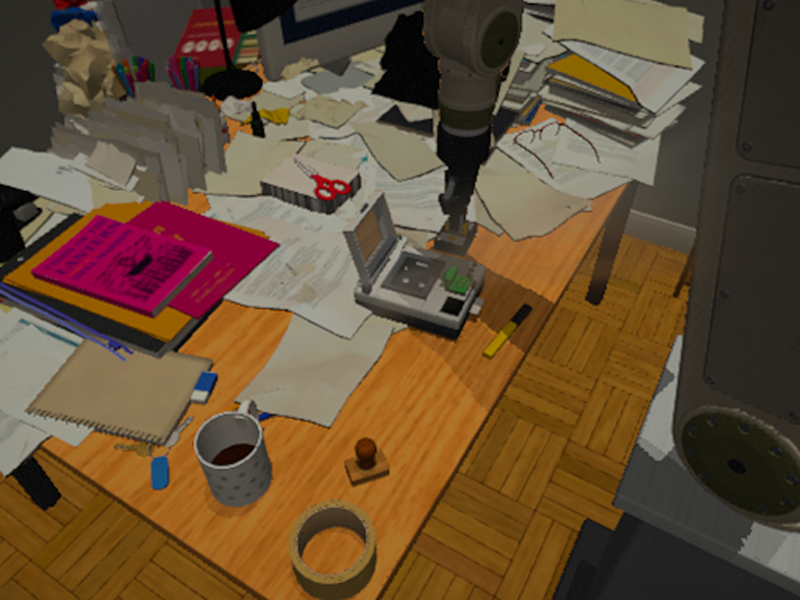

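```bash
python3 - <<'E'
from h import *
import pickle
im=pickle.load(open("w9.pkl","rb"))
v=cv2.resize(im["color"][110:300,180:430],None,fx=3.2,fy=3.15,interpolation=cv2.INTER_CUBIC)
S=lambda p:(int((p[0]-180)*3.2),int((p[1]-110)*3.15))
for o in [(a,b,.054) for a in (.005-.0285,.005+.0285) for b in(-.0385,.0385)]+[(a,b,.062) for a in(-.09,-.062) for b in (-.018,.018)]+[(-.0875,.07,.05),(-.0875,-.07,.05)]:
    cv2.circle(v,S(proj(im,P(o),"wrist")),3,(0,0,255),-1)
cv2.imwrite("pics/ov9.png",v)
for n,p,z in [("cf1",(306,308),.114),("cf2",(502,308),.114),("cb1",(313,297),.094),("cb2",(497,297),.094)]:
    w=onz(im,(p[0]/1.5625,p[1]/1.5625),"wrist",z);s=st();Rc=R.from_quat(s["eef_rot"],scalar_first=True)
    print(n,w.round(4),"tool mm",(Rc.inv().apply(w-s["position"])*1000).round(1))
E
```

```text
cf1 [ 0.4802 -0.1135  0.114 ] tool mm [ 24.4 -31.5   5.2]
cf2 [ 0.4709 -0.0473  0.114 ] tool mm [24.5 35.4  5.2]
cb1 [ 0.4826 -0.1147  0.094 ] tool mm [ 22.2 -33.   25.2]
cb2 [ 0.4728 -0.0447  0.094 ] tool mm [22.3 37.7 25.2]
```

View pics/ov9.png

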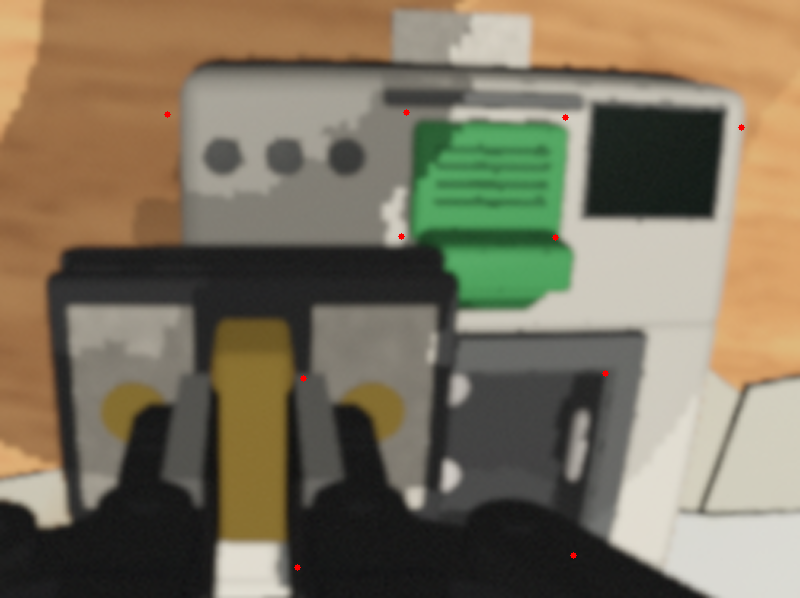

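```bash
python3 - <<'E'
from h import *
show();delta(P((.0035,-.001,.087)),187.85)
E
```

```text
t 14.3 pos [ 0.5001 -0.079   0.1191] F [-0.95  0.58 -1.78] gap 0.0101 x [-0.991 -0.137  0.001] z [-0.001 -0.    -1.   ]
delta [-4.93, 5.21, 3.21] [0.0, -0.001, -0.0] z-dir [ 0.  0. -1.]
```

Request:
{"method": "move_arm", "body": {"moves": [[-1.5, 1.7, 0, 0, 0, 0], [-3.2, 3.5, 0, 0, 0, 0], [-4.5, 4.8, 0, 0, 0, 0], [-4.9, 5.2, 0, 0, 0, 0], [-4.9, 5.2, 0.8, 0, 0, 0], [-4.9, 5.2, 1.6, 0, 0, 0], [-4.9, 5.2, 2.4, 0, 0, 0], [-4.9, 5.2, 2.6, 0, 0, 0], [-4.9, 5.2, 2.6, 0, 0, 0], [-4.9, 5.2, 2.6, 0, 0, 0]]}}

```text
time_s: 15.13
position: [0.5417, -0.0209, 0.0933]
eef_rot: [-0.0, -0.068, 0.998, 0.0]
force: [0.8, -0.4, -0.1]
finger_gap: 0.0099
```

```bash
python3 - <<'E'
from h import *
im=view("w10");show()
v=cv2.resize(im["color"][110:300,130:380],None,fx=3.2,fy=3.15,interpolation=cv2.INTER_CUBIC)
cv2.imwrite("pics/z10.png",v)
E
```

```text
t 15.18 pos [ 0.5421 -0.0209  0.0937] F [-0.07  0.34 -0.9 ] gap 0.0096 x [-0.991 -0.136  0.   ] z [-0. -0. -1.]
```

View pics/z10.png

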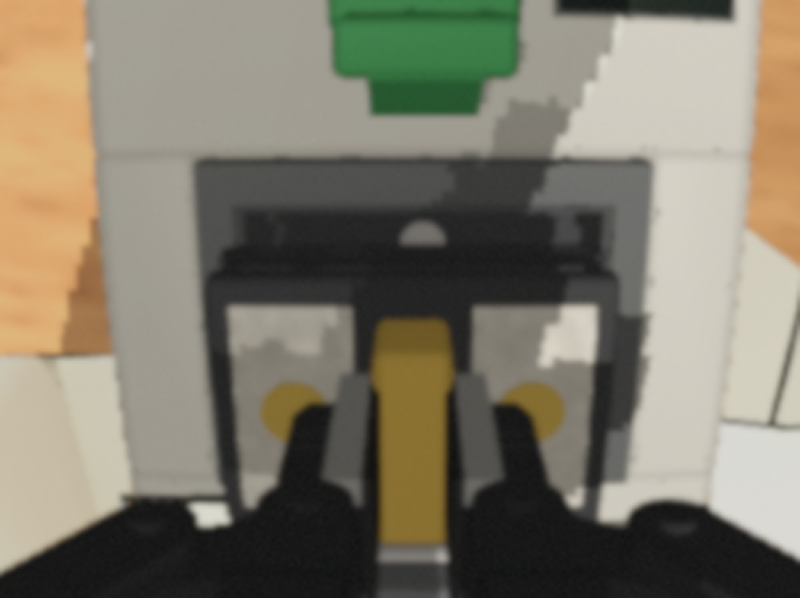

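```bash
python3 - <<'E'
from h import *
import pickle
im=pickle.load(open("w10.pkl","rb"));s=st();Rc=R.from_quat(s["eef_rot"],scalar_first=True)
for n,p,z in [("mouthL",(240,208),.053),("mouthR",(610,208),.053),("frameL",(195,160),.054),("frameR",(651,160),.054),("cbL",(222,252),.0687),("cbR",(604,252),.0687),("ctL",(208,280),.0887),("ctR",(614,280),.0887),("dot",(422,245),.032)]:
    w=onz(im,(130+p[0]/3.2,110+p[1]/3.15),"wrist",z)
    print(n,"tool mm",(Rc.inv().apply(w-s["position"])*1000).round(1))
E
```

```text
mouthL tool mm [ 28.1 -33.4  40.7]
mouthR tool mm [28.1 41.2 40.7]
frameL tool mm [ 38.4 -41.9  39.7]
frameR tool mm [38.5 48.9 39.7]
cbL tool mm [ 23.5 -34.3  25. ]
cbR tool mm [23.5 37.1 25. ]
ctL tool mm [ 24.7 -32.8   5. ]
ctR tool mm [24.7 34.8  5. ]
dot tool mm [13.9  3.5 61.7]
```

Request:
{"method": "move_arm", "body": {"moves": [[0.1, 0.2, 0, 0, 0, 0], [0.12, 0.24, 0.2, 0, 0, 0], [0.12, 0.24, 0.5, 0, 0, 0], [0.12, 0.24, 0.8, 0, 0, 0], [0.12, 0.24, 1.0, 0, 0, 0], [0.12, 0.24, 1.2, 0, 0, 0], [0.12, 0.24, 1.3, 0, 0, 0], [0.12, 0.24, 1.3, 0, 0, 0], [0.12, 0.24, 1.3, 0, 0, 0], [0.12, 0.24, 1.3, 0, 0, 0]]}}

```text
time_s: 16.02
position: [0.5409, -0.0182, 0.0807]
eef_rot: [0.0, -0.069, 0.998, -0.0]
force: [0.7, 0.3, -1.2]
finger_gap: 0.0104
```

```bash
python3 - <<'E'
from h import *
im=view("w11");show()
v=cv2.resize(im["color"][110:300,130:380],None,fx=3.2,fy=3.15,interpolation=cv2.INTER_CUBIC)
cv2.imwrite("pics/z11.png",v)
E
```

```text
t 16.07 pos [ 0.5409 -0.0182  0.0808] F [ 0.32 -0.37 -0.87] gap 0.01 x [-0.991 -0.137 -0.   ] z [ 0. -0. -1.]
```

View pics/z11.png

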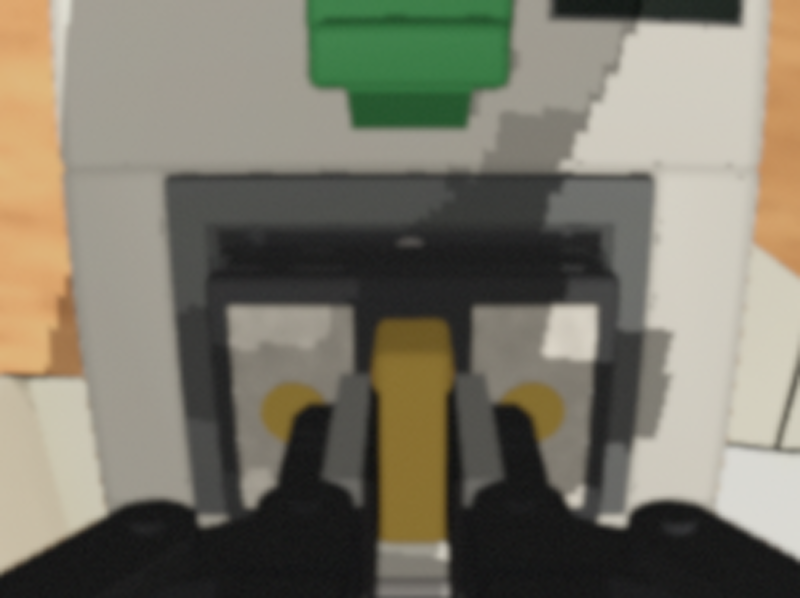

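```bash
python3 - <<'E'
from h import *
import pickle
im=pickle.load(open("w11.pkl","rb"));s=st();Rc=R.from_quat(s["eef_rot"],scalar_first=True)
for n,p,z in [("mouthL",(210,228),.053),("mouthR",(610,228),.053),("frameL",(166,176),.054),("frameR",(653,176),.054),("cbL",(222,252),.0557),("cbR",(604,252),.0557)]:
    w=onz(im,(130+p[0]/3.2,110+p[1]/3.15),"wrist",z)
    print(n,"tool mm",(Rc.inv().apply(w-s["position"])*1000).round(1))
v=cv2.resize(im["color"][170:215,180:340],None,fx=5,fy=5,interpolation=cv2.INTER_CUBIC)
v=cv2.convertScaleAbs(v,alpha=2.5,beta=0);cv2.imwrite("pics/zz11.png",v)
E
```

```text
mouthL tool mm [ 27.  -37.   27.8]
mouthR tool mm [27.  38.7 27.8]
frameL tool mm [ 37.5 -44.7  26.8]
frameR tool mm [37.5 46.2 26.8]
cbL tool mm [ 23.  -34.4  25.1]
cbR tool mm [23.  37.2 25.1]
```

View pics/zz11.png

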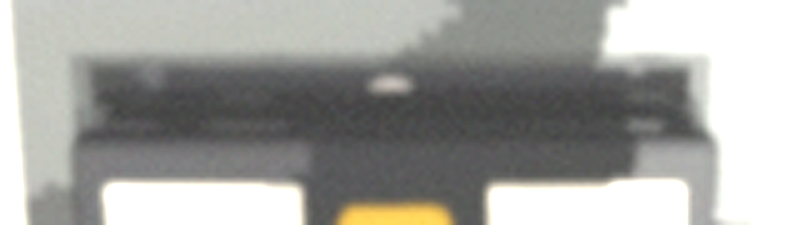

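Request:
{"method": "move_arm", "body": {"moves": [[0.1, -0.05, 0, 0, 0, 0], [0.1, -0.05, 0.1, 0, 0, 0], [0.1, -0.05, 0.2, 0, 0, 0], [0.1, -0.05, 0.3, 0, 0, 0], [0.1, -0.05, 0.4, 0, 0, 0], [0.1, -0.05, 0.5, 0, 0, 0], [0.1, -0.05, 0.6, 0, 0, 0], [0.1, -0.05, 0.7, 0, 0, 0], [0.1, -0.05, 0.7, 0, 0, 0], [0.1, -0.05, 0.7, 0, 0, 0]]}}

```text
time_s: 16.9
position: [0.5398, -0.0188, 0.0735]
eef_rot: [-0.0, -0.069, 0.998, -0.0]
force: [-0.1, 0.1, -0.4]
finger_gap: 0.0098
```

```bash
python3 - <<'E'
from h import *
im=view("w12");show()
v=cv2.resize(im["color"][110:300,130:380],None,fx=3.2,fy=3.15,interpolation=cv2.INTER_CUBIC)
cv2.imwrite("pics/z12.png",cv2.convertScaleAbs(v,alpha=1.5,beta=0))
E
```

```text
t 16.95 pos [ 0.5398 -0.0188  0.0736] F [-0.22 -0.62 -0.76] gap 0.0102 x [-0.991 -0.137  0.   ] z [-0. -0. -1.]
```

View pics/z12.png

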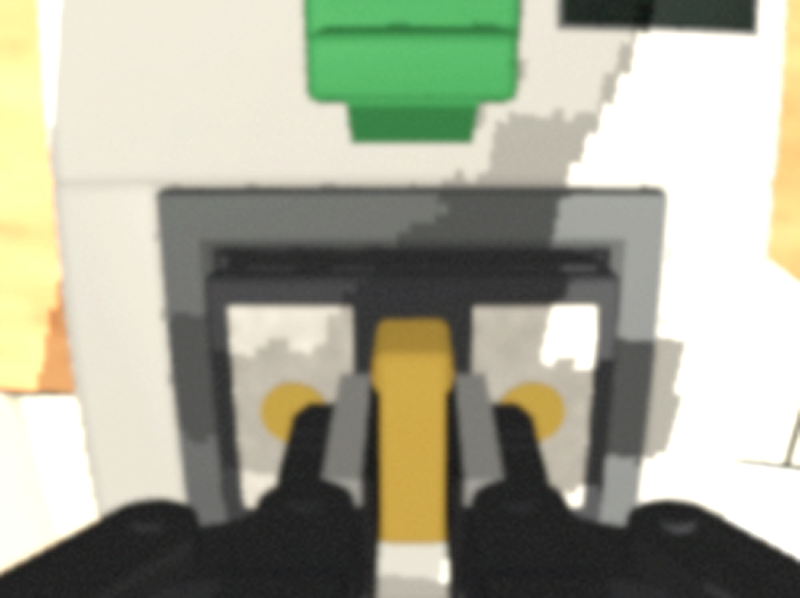

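Request:
{"method": "move_arm", "body": {"moves": [[0, 0, 0.05, 0, 0, 0], [0, 0, 0.1, 0, 0, 0], [0, 0, 0.15, 0, 0, 0], [0, 0, 0.2, 0, 0, 0], [0, 0, 0.25, 0, 0, 0], [0, 0, 0.3, 0, 0, 0], [0, 0, 0.35, 0, 0, 0], [0, 0, 0.4, 0, 0, 0], [0, 0, 0.4, 0, 0, 0], [0, 0, 0.4, 0, 0, 0]]}}

```text
time_s: 17.78
position: [0.5398, -0.0188, 0.0696]
eef_rot: [-0.0, -0.069, 0.998, -0.0]
force: [-0.7, -1.1, -1.8]
finger_gap: 0.0099
```

Request:
{"method": "move_arm", "body": {"moves": [[0, 0, 0.03, 0, 0, 0], [0, 0, 0.06, 0, 0, 0], [0, 0, 0.09, 0, 0, 0], [0, 0, 0.12, 0, 0, 0], [0, 0, 0.15, 0, 0, 0], [0, 0, 0.18, 0, 0, 0], [0, 0, 0.2, 0, 0, 0], [0, 0, 0.2, 0, 0, 0], [0, 0, 0.2, 0, 0, 0], [0, 0, 0.2, 0, 0, 0]]}}

```text
time_s: 18.62
position: [0.5399, -0.0189, 0.0677]
eef_rot: [0.0, -0.069, 0.998, -0.0]
force: [0.1, -0.4, -0.5]
finger_gap: 0.0099
```

Request:
{"method": "move_arm", "body": {"moves": [[0, 0, 0.03, 0, 0, 0], [0, 0, 0.06, 0, 0, 0], [0, 0, 0.09, 0, 0, 0], [0, 0, 0.12, 0, 0, 0], [0, 0, 0.15, 0, 0, 0], [0, 0, 0.18, 0, 0, 0], [0, 0, 0.2, 0, 0, 0], [0, 0, 0.2, 0, 0, 0], [0, 0, 0.2, 0, 0, 0], [0, 0, 0.2, 0, 0, 0]]}}

```text
time_s: 19.45
position: [0.5405, -0.0189, 0.0661]
eef_rot: [0.001, -0.069, 0.998, -0.0]
force: [0.8, -0.4, 4.6]
finger_gap: 0.0102
```

Request:
{"method": "move_arm", "body": {"moves": [[0, 0, 0.02, 0, 0, 0], [0, 0, 0.04, 0, 0, 0], [0, 0, 0.06, 0, 0, 0], [0, 0, 0.08, 0, 0, 0], [0, 0, 0.1, 0, 0, 0], [0, 0, 0.12, 0, 0, 0], [0, 0, 0.14, 0, 0, 0], [0, 0, 0.16, 0, 0, 0], [0, 0, 0.16, 0, 0, 0], [0, 0, 0.16, 0, 0, 0]]}}

```text
time_s: 20.28
position: [0.5393, -0.0188, 0.0637]
eef_rot: [-0.001, -0.069, 0.998, 0.0]
force: [0.4, -0.5, -1.8]
finger_gap: 0.0104
```

Request:
{"method": "move_arm", "body": {"moves": [[0, 0, 0.03, 0, 0, 0], [0, 0, 0.06, 0, 0, 0], [0, 0, 0.1, 0, 0, 0], [0, 0, 0.14, 0, 0, 0], [0, 0, 0.18, 0, 0, 0], [0, 0, 0.22, 0, 0, 0], [0, 0, 0.26, 0, 0, 0], [0, 0, 0.3, 0, 0, 0], [0, 0, 0.3, 0, 0, 0], [0, 0, 0.3, 0, 0, 0]]}}

```text
time_s: 21.12
position: [0.54, -0.0189, 0.061]
eef_rot: [0.0, -0.069, 0.998, -0.0]
force: [0.7, 0.2, -0.7]
finger_gap: 0.01
```

Request:
{"method": "move_arm", "body": {"moves": [[0, 0, 0.03, 0, 0, 0], [0, 0, 0.06, 0, 0, 0], [0, 0, 0.1, 0, 0, 0], [0, 0, 0.14, 0, 0, 0], [0, 0, 0.18, 0, 0, 0], [0, 0, 0.22, 0, 0, 0], [0, 0, 0.26, 0, 0, 0], [0, 0, 0.28, 0, 0, 0], [0, 0, 0.28, 0, 0, 0], [0, 0, 0.28, 0, 0, 0]]}}

```text
time_s: 21.95
position: [0.5396, -0.0188, 0.0581]
eef_rot: [-0.0, -0.069, 0.998, 0.0]
force: [-0.0, -0.8, -3.4]
finger_gap: 0.0104
```

Request:
{"method": "move_arm", "body": {"moves": [[0, 0, 0.02, 0, 0, 0], [0, 0, 0.04, 0, 0, 0], [0, 0, 0.06, 0, 0, 0], [0, 0, 0.08, 0, 0, 0], [0, 0, 0.1, 0, 0, 0], [0, 0, 0.12, 0, 0, 0], [0, 0, 0.14, 0, 0, 0], [0, 0, 0.14, 0, 0, 0], [0, 0, 0.14, 0, 0, 0], [0, 0, 0.14, 0, 0, 0]]}}

```text
time_s: 22.78
position: [0.5401, -0.0189, 0.0571]
eef_rot: [0.0, -0.069, 0.998, -0.0]
force: [-1.0, -0.3, 2.0]
finger_gap: 0.0102
```

```bash
python3 - <<'E'
from h import *
im=view("w13");show()
v=cv2.resize(im["color"][110:300,130:380],None,fx=3.2,fy=3.15,interpolation=cv2.INTER_CUBIC)
cv2.imwrite("pics/z13.png",cv2.convertScaleAbs(v,alpha=1.5,beta=0))
E
```

```text
t 22.83 pos [ 0.5401 -0.0189  0.0571] F [-0.57 -0.05  1.45] gap 0.0101 x [-0.991 -0.137 -0.001] z [ 0.001 -0.    -1.   ]
```

View pics/z13.png

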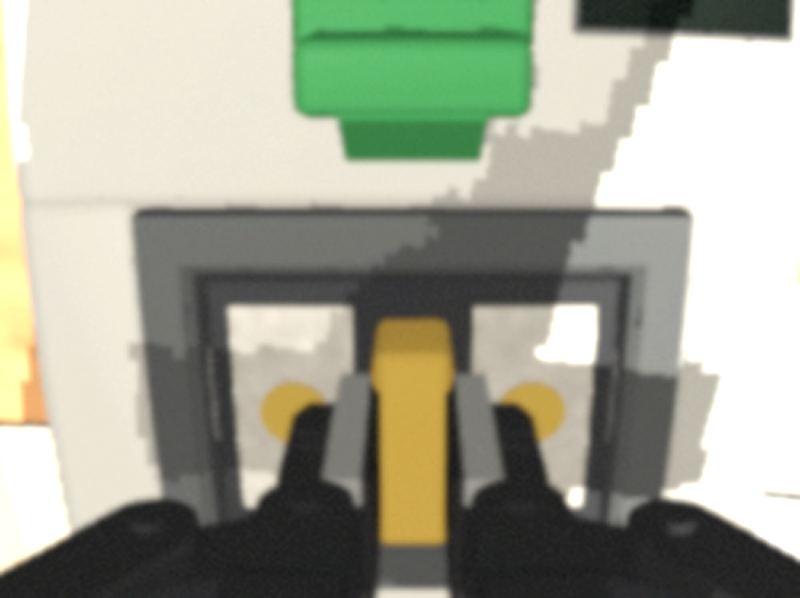

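Request:
{"method": "move_arm", "body": {"moves": [[0, 0, 0.02, 0, 0, 0], [0, 0, 0.04, 0, 0, 0], [0, 0, 0.06, 0, 0, 0], [0, 0, 0.08, 0, 0, 0], [0, 0, 0.1, 0, 0, 0], [0, 0, 0.1, 0, 0, 0], [0, 0, 0.1, 0, 0, 0], [0, 0, 0.1, 0, 0, 0], [0, 0, 0.1, 0, 0, 0], [0, 0, 0.1, 0, 0, 0]]}}

```text
time_s: 23.67
position: [0.5401, -0.0189, 0.057]
eef_rot: [0.001, -0.069, 0.998, -0.0]
force: [-3.3, 1.0, 9.3]
finger_gap: 0.0099
```

Request:
{"method": "move_arm", "body": {"moves": [[0, 0, -0.05, 0, 0, 0], [0, 0, -0.1, 0, 0, 0], [0, 0, -0.1, 0, 0, 0], [0, 0, -0.1, 0, 0, 0], [0, 0, -0.1, 0, 0, 0], [0, 0, -0.5, 0, 0, 0], [0, 0, -2, 0, 0, 0], [0, 0, -4, 0, 0, 0], [0, 0, -7, 0, 0, 0], [0, 0, -10, 0, 0, 0]], "grip": 0.45}}

```text
time_s: 24.5
position: [0.5389, -0.0187, 0.1563]
eef_rot: [-0.001, -0.069, 0.998, 0.0]
force: [1.0, 0.7, -0.0]
finger_gap: 0.0381
```

```bash
python3 - <<'E'
from h import *
im=view("w14",pts=[P((.005+a,b,.032+.02)) for a in (-.025,.025) for b in (-.035,.035)]);show()
im=view("s14","scene")
v=cv2.resize(im["color"][110:220,210:330],None,fx=6,fy=5.4,interpolation=cv2.INTER_CUBIC);cv2.imwrite("pics/sz14.png",cv2.convertScaleAbs(v,alpha=1.5,beta=0))
delta(P((.13,0,.24)),187.85)
print(st()["qpos"].round(2))
E
```

```text
t 24.55 pos [ 0.5426 -0.0193  0.1632] F [ 2.05 -0.66  4.23] gap 0.0386 x [-0.991 -0.137 -0.008] z [ 0.008 -0.002 -1.   ]
delta [-12.57, -0.03, -7.77] [-0.003, 0.009, 0.0] z-dir [ 0.  0. -1.]
[-0.18  0.28 -0.18  1.11 -0.   -0.32]
```

View pics/w14.png

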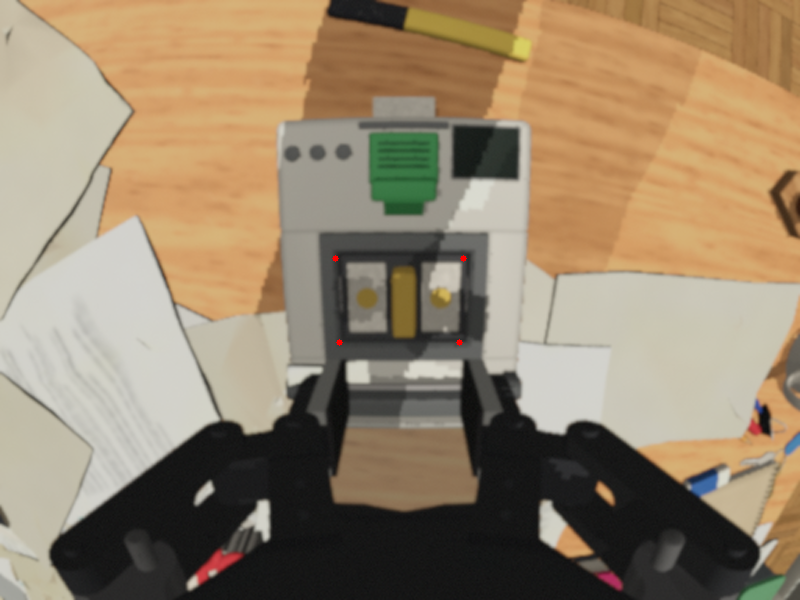

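View pics/sz14.png

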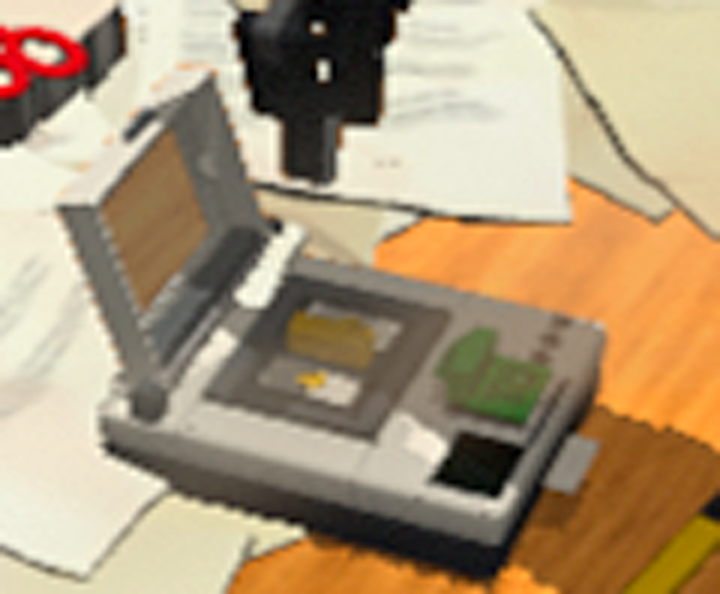

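Request:
{"method": "move_arm", "body": {"moves": [[0, 0, -3, 0, 0, 0], [0, 0, -6, 0, 0, 0], [-1, 0, -7.7, 0, 0, 0], [-4, 0, -7.7, 0, 0, 0], [-7, 0, -7.7, 0, 0, 0], [-10, 0, -7.7, 0, 0, 0], [-12, 0, -7.7, 0, 0, 0], [-12.6, 0, -7.7, 0, 0, 0], [-12.6, 0, -7.7, 0, 0, 0], [-12.6, 0, -7.7, 0, 0, 0]], "grip": 0, "grip_force": 40}}

```text
time_s: 25.43
position: [0.6639, -0.0015, 0.2319]
eef_rot: [-0.001, -0.069, 0.998, 0.0]
force: [0.4, -0.6, 0.3]
finger_gap: -0.0001
```

```bash
python3 - <<'E'
from h import *
c=lambda x,z:P((x,0,z))
tip=[P((.0856,y,.156)) for y in(-.056,.056)]+[P((.099,y,.152)) for y in(-.056,.056)]
im=view("w15",pts=tip);show();delta(P((.128,0,.138)),187.85)
s=st()["position"];q=np.array(s[:2])-Q[:2];y=np.radians(7.85);print(q@[np.cos(y),np.sin(y)],q@[-np.sin(y),np.cos(y)])
E
```

```text
t 25.48 pos [ 0.6636 -0.0016  0.2325] F [-0.29 -0.39 -0.32] gap -0.0001 x [-0.991 -0.137  0.002] z [-0.002 -0.    -1.   ]
delta [-0.14, -0.12, 9.45] [0.0, -0.002, 0.0] z-dir [ 0.  0. -1.]
0.12673858246241573 0.001169828938555266
```

View pics/w15.png

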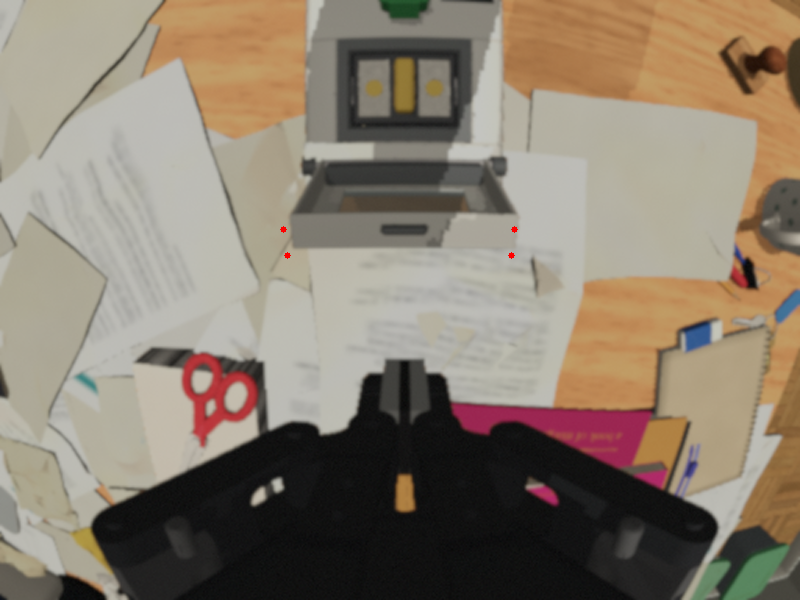

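Request:
{"method": "move_arm", "body": {"moves": [[0, 0, 2.5, 0, 0, 0], [0, 0, 5, 0, 0, 0], [0, 0, 7.5, 0, 0, 0], [0, 0, 9, 0, 0, 0], [0, 0, 9.4, 0, 0, 0], [0.2, 0, 9.4, 0, 0, 0], [0.5, 0, 9.4, 0, 0, 0], [0.8, 0, 9.4, 0, 0, 0], [1.1, 0, 9.4, 0, 0, 0], [1.3, 0, 9.4, 0, 0, 0]]}}

```text
time_s: 26.32
position: [0.652, -0.0035, 0.1403]
eef_rot: [0.001, -0.069, 0.998, -0.0]
force: [0.9, 0.8, -0.1]
finger_gap: -0.0001
```

```bash
cat >> h.py <<'E'
def pf():
    s=st()["position"];q=np.array(s[:2])-Q[:2];y=np.radians(7.85);print("printer mm",(1000*q@[np.cos(y),np.sin(y)]).round(1),(1000*q@[-np.sin(y),np.cos(y)]).round(1),(1000*s[2]).round(1))
E
python3 - <<'E'
from h import *
im=view("w16");show();pf()
E
```

```text
t 26.37 pos [ 0.6516 -0.0035  0.1401] F [-1.42 -0.16 -0.19] gap -0.0003 x [-0.991 -0.137 -0.001] z [ 0.001 -0.    -1.   ]
printer mm 114.6 0.9 140.1
```

View pics/w16.png

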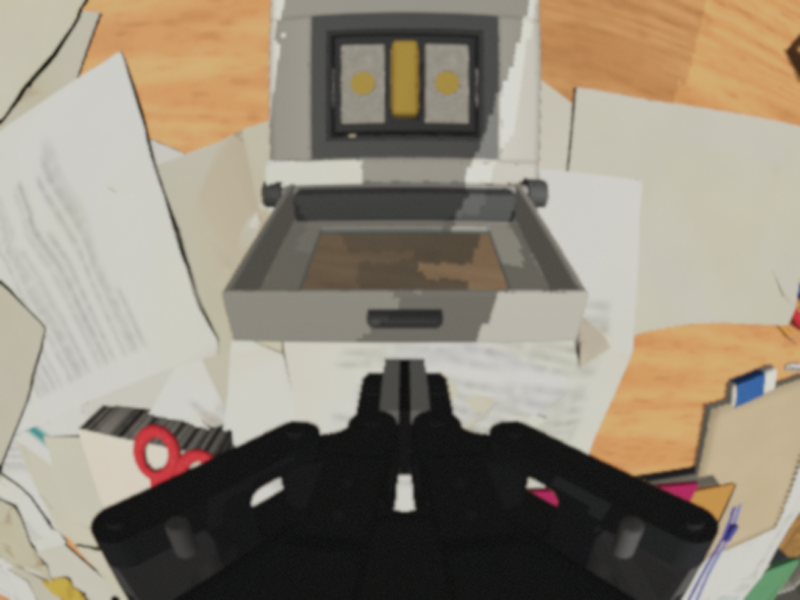

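Request:
{"method": "move_arm", "body": {"moves": [[0.5, 0, 0, 0, 0, 0], [0.9, 0, 0, 0, 0, 0], [1.3, 0, -0.1, 0, 0, 0], [1.8, 0, -0.2, 0, 0, 0], [2.3, 0, -0.3, 0, 0, 0], [2.8, 0, -0.4, 0, 0, 0], [3.3, 0, -0.5, 0, 0, 0], [3.8, 0, -0.5, 0, 0, 0], [4.3, 0, -0.5, 0, 0, 0], [4.8, 0, -0.5, 0, 0, 0]]}}

```text
time_s: 27.2
position: [0.6038, -0.01, 0.1439]
eef_rot: [0.0, -0.069, 0.998, -0.0]
force: [0.7, 0.9, 1.3]
finger_gap: 0.0
```

```bash
python3 - <<'E'
from h import *
im=view("w17");show();pf()
E
```

```text
t 27.25 pos [ 0.6027 -0.0101  0.1439] F [0.04 0.02 0.88] gap 0.0001 x [-0.991 -0.137  0.001] z [-0.001 -0.    -1.   ]
printer mm 65.3 1.1 143.9
```

View pics/w17.png

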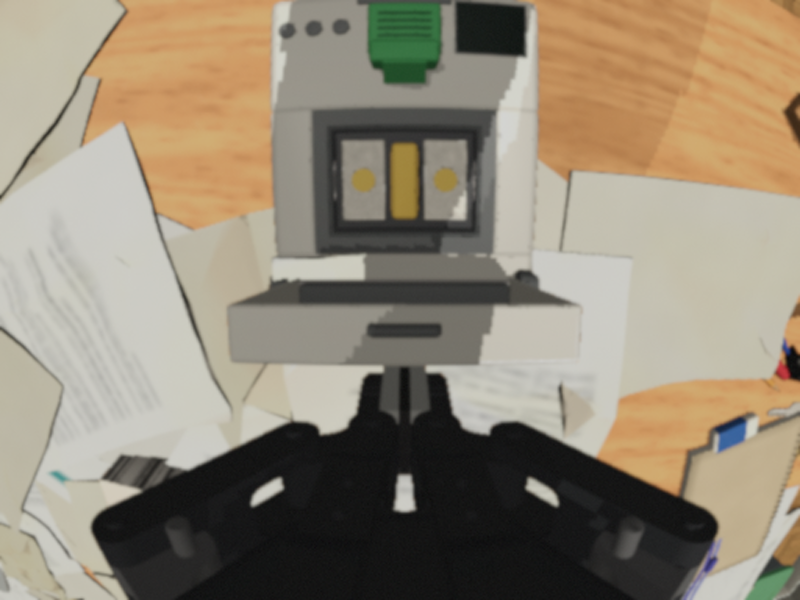

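Request:
{"method": "move_arm", "body": {"moves": [[0.4, 0, -0.1, 0, 0, 0], [0.8, 0, -0.1, 0, 0, 0], [1.3, 0, 0, 0, 0, 0], [1.8, 0, 0.1, 0, 0, 0], [2.3, 0, 0.2, 0, 0, 0], [2.8, 0, 0.35, 0, 0, 0], [3.2, 0, 0.5, 0, 0, 0], [3.7, 0, 0.75, 0, 0, 0], [4.2, 0, 1.0, 0, 0, 0], [4.7, 0, 1.3, 0, 0, 0]]}}

```text
time_s: 28.08
position: [0.5572, -0.0164, 0.1308]
eef_rot: [0.0, -0.069, 0.998, -0.0]
force: [1.5, 1.9, 1.3]
finger_gap: 0.0
```

```bash
python3 - <<'E'
from h import *
im=view("w18");show();pf()
E
```

```text
t 28.13 pos [ 0.5558 -0.0165  0.1299] F [-0.02 -1.03 -0.33] gap 0.0 x [-0.991 -0.137  0.002] z [-0.002 -0.    -1.   ]
printer mm 17.9 1.2 129.9
```

View pics/w18.png

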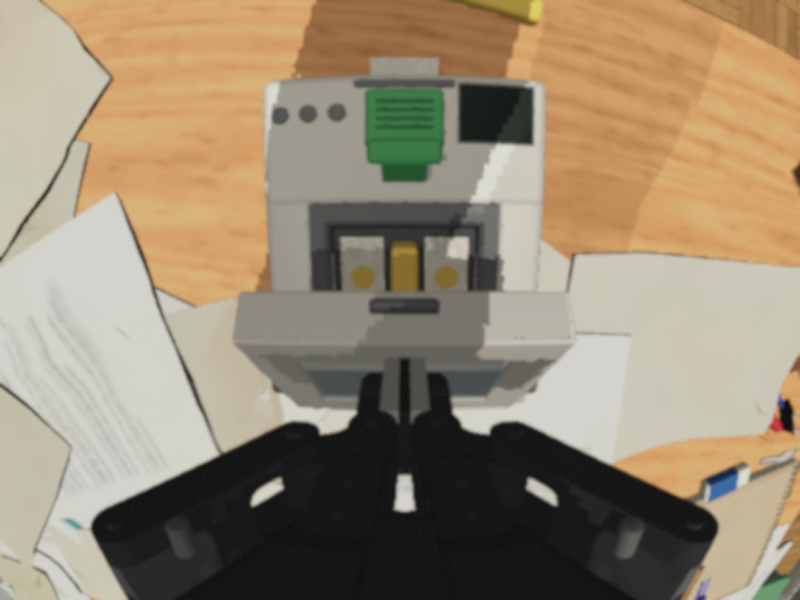

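Request:
{"method": "move_arm", "body": {"moves": [[0.4, 0, 0.25, 0, 0, 0], [0.8, 0, 0.55, 0, 0, 0], [1.2, 0, 0.9, 0, 0, 0], [1.5, 0, 1.2, 0, 0, 0], [1.8, 0, 1.55, 0, 0, 0], [2.1, 0, 1.9, 0, 0, 0], [2.3, 0, 2.3, 0, 0, 0], [2.55, 0, 2.7, 0, 0, 0], [2.75, 0, 3.05, 0, 0, 0], [2.9, 0, 3.4, 0, 0, 0]]}}

```text
time_s: 28.97
position: [0.5284, -0.0204, 0.0963]
eef_rot: [-0.0, -0.068, 0.998, -0.0]
force: [-1.4, 0.1, 2.0]
finger_gap: 0.0001
```

```bash
python3 - <<'E'
from h import *
im=view("w19");show();pf()
E
```

```text
t 29.02 pos [ 0.528  -0.0204  0.0957] F [ 0.69 -0.74  0.68] gap -0.0002 x [-0.991 -0.137  0.002] z [-0.002 -0.    -1.   ]
printer mm -10.2 1.1 95.7
```

View pics/w19.png

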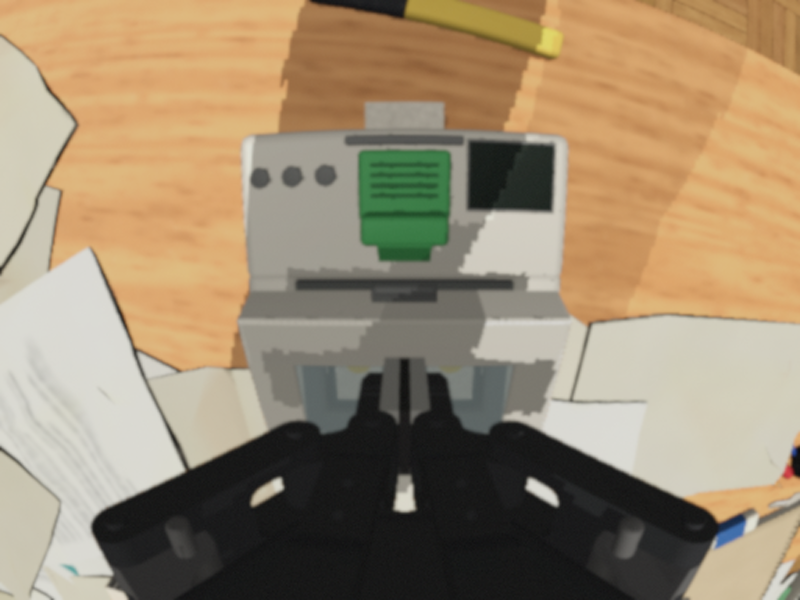

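Request:
{"method": "move_arm", "body": {"moves": [[0.3, 0, 0.2, 0, 0, 0], [0.6, 0, 0.3, 0, 0, 0], [0.9, 0, 0.4, 0, 0, 0], [1.2, 0, 0.5, 0, 0, 0], [1.5, 0, 0.7, 0, 0, 0], [1.6, 0, 0.9, 0, 0, 0], [1.6, 0, 1.0, 0, 0, 0], [1.6, 0, 1.1, 0, 0, 0], [1.6, 0, 1.2, 0, 0, 0], [1.6, 0, 1.2, 0, 0, 0]]}}

```text
time_s: 29.85
position: [0.5126, -0.0225, 0.0845]
eef_rot: [-0.001, -0.069, 0.998, 0.0]
force: [-0.5, -0.4, 2.2]
finger_gap: -0.0002
```

```bash
python3 - <<'E'
from h import *
im=view("w20");show();pf()
E
```

```text
t 29.9 pos [ 0.5127 -0.0224  0.0846] F [-0.81 -0.11  2.19] gap 0.0003 x [-0.991 -0.137  0.001] z [-0.001  0.    -1.   ]
printer mm -25.5 1.2 84.6
```

View pics/w20.png

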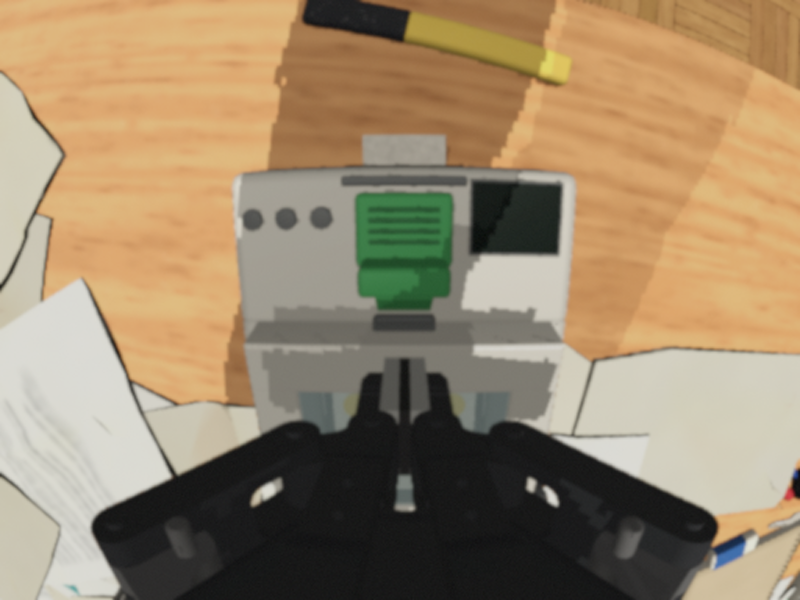

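Request:
{"method": "move_arm", "body": {"moves": [[0, 0, 0.1, 0, 0, 0], [0, 0, 0.2, 0, 0, 0], [0, 0, 0.3, 0, 0, 0], [0, 0, 0.4, 0, 0, 0], [0, 0, 0.5, 0, 0, 0], [0, 0, 0.6, 0, 0, 0], [0, 0, 0.6, 0, 0, 0], [0, 0, 0.6, 0, 0, 0], [0, 0, 0.6, 0, 0, 0], [0, 0, 0.6, 0, 0, 0]]}}

```text
time_s: 30.73
position: [0.513, -0.0225, 0.0789]
eef_rot: [-0.0, -0.069, 0.998, -0.0]
force: [-3.2, -0.3, 3.2]
finger_gap: 0.0
```

Request:
{"method": "move_arm", "body": {"moves": [[0, 0, 0.03, 0, 0, 0], [0, 0, 0.06, 0, 0, 0], [0, 0, 0.09, 0, 0, 0], [0, 0, 0.12, 0, 0, 0], [0, 0, 0.15, 0, 0, 0], [0, 0, 0.15, 0, 0, 0], [0, 0, 0.15, 0, 0, 0], [0, 0, 0.15, 0, 0, 0], [0, 0, 0.15, 0, 0, 0], [0, 0, 0.15, 0, 0, 0]]}}

```text
time_s: 31.57
position: [0.5127, -0.0226, 0.0776]
eef_rot: [-0.0, -0.069, 0.998, -0.0]
force: [-4.4, 0.3, 6.6]
finger_gap: 0.0
```

Request:
{"method": "move_arm", "body": {"moves": [[0, 0, 0.02, 0, 0, 0], [0, 0, 0.04, 0, 0, 0], [0, 0, 0.06, 0, 0, 0], [0, 0, 0.08, 0, 0, 0], [0, 0, 0.1, 0, 0, 0], [0, 0, 0.1, 0, 0, 0], [0, 0, 0.1, 0, 0, 0], [0, 0, 0.1, 0, 0, 0], [0, 0, 0.1, 0, 0, 0], [0, 0, 0.1, 0, 0, 0]]}}

```text
time_s: 32.4
position: [0.5126, -0.0226, 0.0769]
eef_rot: [-0.0, -0.068, 0.998, -0.0]
force: [-5.7, -0.5, 9.7]
finger_gap: -0.0001
```

Request:
{"method": "move_arm", "body": {"moves": [[0.02, 0, 0.02, 0, 0, 0], [0.05, 0, 0.04, 0, 0, 0], [0.05, 0, 0.05, 0, 0, 0], [0.05, 0, 0.06, 0, 0, 0], [0.05, 0, 0.06, 0, 0, 0], [0.05, 0, 0.06, 0, 0, 0], [0.05, 0, 0.06, 0, 0, 0], [0.05, 0, 0.06, 0, 0, 0], [0.05, 0, 0.06, 0, 0, 0], [0.05, 0, 0.06, 0, 0, 0]]}}

```text
time_s: 33.23
position: [0.5129, -0.0226, 0.0757]
eef_rot: [0.0, -0.069, 0.998, -0.0]
force: [-0.1, 1.2, 0.7]
finger_gap: 0.0003
```

```bash
python3 - <<'E'
from h import *
im=view("w21");show();pf()
v=cv2.resize(im["color"][110:300,130:380],None,fx=3.2,fy=3.15,interpolation=cv2.INTER_CUBIC)
cv2.imwrite("pics/z21.png",cv2.convertScaleAbs(v,alpha=1.5,beta=0))
E
```

```text
t 33.28 pos [ 0.5129 -0.0226  0.0757] F [ 0.06 -0.16  1.31] gap -0.0002 x [-0.991 -0.137 -0.   ] z [ 0. -0. -1.]
printer mm -25.4 1.0 75.7
```

View pics/z21.png

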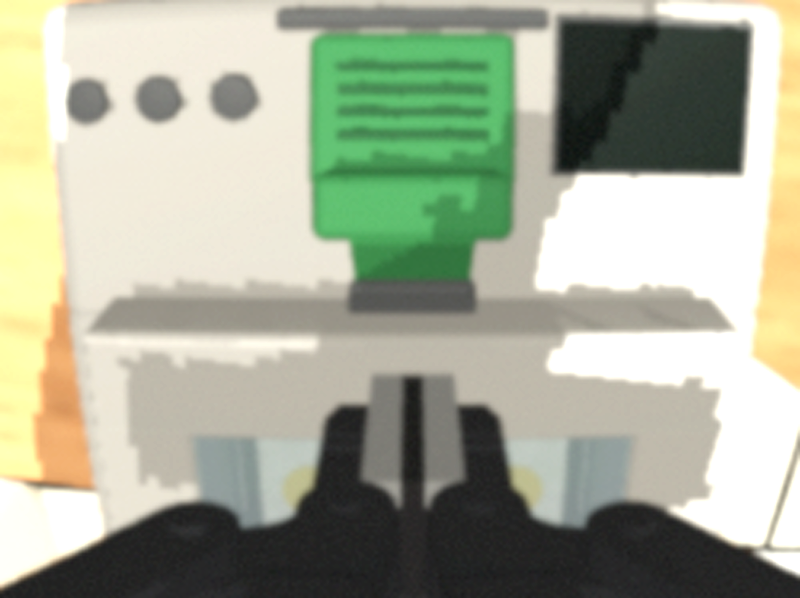

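Request:
{"method": "move_arm", "body": {"moves": [[0, 0, 0.02, 0, 0, 0], [0, 0, 0.04, 0, 0, 0], [0, 0, 0.06, 0, 0, 0], [0, 0, 0.08, 0, 0, 0], [0, 0, 0.1, 0, 0, 0], [0, 0, 0.1, 0, 0, 0], [0, 0, 0.1, 0, 0, 0], [0, 0, 0.1, 0, 0, 0], [0, 0, 0.1, 0, 0, 0], [0, 0, 0.1, 0, 0, 0]]}}

```text
time_s: 34.12
position: [0.5126, -0.0226, 0.0747]
eef_rot: [-0.0, -0.069, 0.998, -0.0]
force: [0.5, 0.0, -0.3]
finger_gap: -0.0003
```

Request:
{"method": "move_arm", "body": {"moves": [[0, 0, -0.3, 0, 0, 0], [0, 0, -0.8, 0, 0, 0], [0, 0, -1.5, 0, 0, 0], [0, 0, -3, 0, 0, 0], [0, 0, -5, 0, 0, 0], [0, 0, -7.5, 0, 0, 0], [0, 0, -9.5, 0, 0, 0], [0, 0, -10, 0, 0, 0], [0, 0, -10, 0, 0, 0], [0, 0, -10, 0, 0, 0]]}}

```text
time_s: 34.95
position: [0.5126, -0.0226, 0.1747]
eef_rot: [0.0, -0.069, 0.998, -0.0]
force: [-0.8, 0.1, -0.1]
finger_gap: -0.0002
```

```bash
python3 - <<'E'
from h import *
im=view("w22");show();pf()
im=view("s22","scene")
v=cv2.resize(im["color"][110:220,210:330],None,fx=6,fy=5.4,interpolation=cv2.INTER_CUBIC);cv2.imwrite("pics/sz22.png",cv2.convertScaleAbs(v,alpha=1.5,beta=0))
E
```

```text
t 35.0 pos [ 0.5121 -0.0225  0.174 ] F [0.17 0.21 0.47] gap -0.0002 x [-0.991 -0.137  0.001] z [-0.001  0.    -1.   ]
printer mm -26.2 1.2 174.0
```

View pics/w22.png

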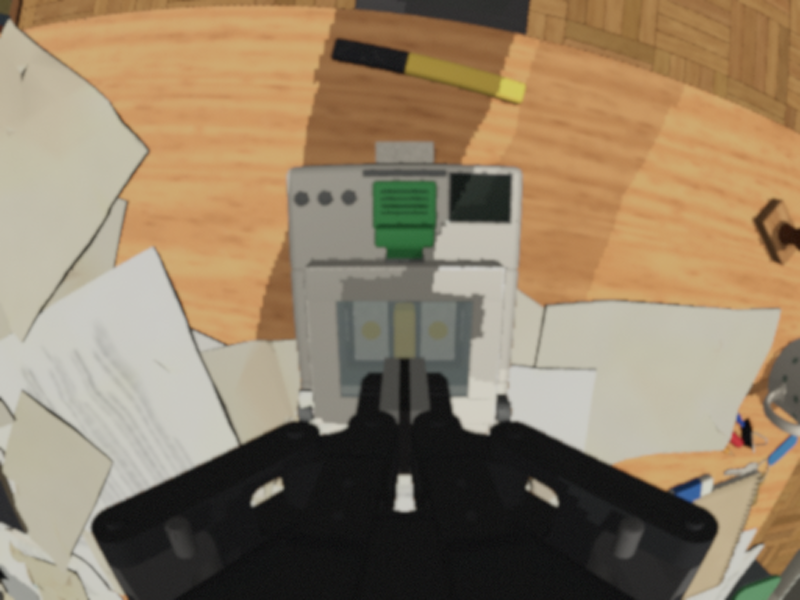

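View pics/sz22.png

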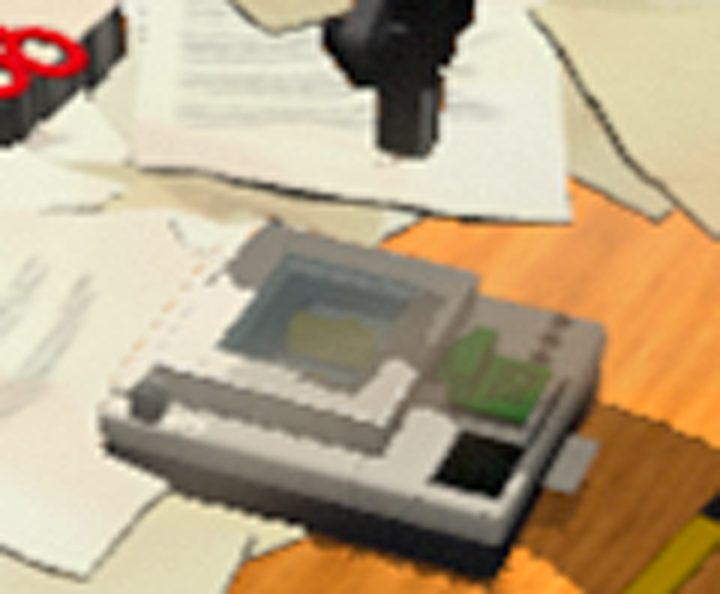

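Request:
{"method": "move_arm", "body": {"moves": [[0, 0, -2, 0, 0, 0], [0, 0, -4, 0, 0, 0], [0, 0, -6, 0, 0, 0], [0, 0, -8, 0, 0, 0], [0, 0, -8, 0, 0, 0], [0, 0, -8, 0, 0, 0], [0, 0, -8, 0, 0, 0], [0, 0, -8, 0, 0, 0], [0, 0, -8, 0, 0, 0], [0, 0, -8, 0, 0, 0]]}}

```text
time_s: 35.88
position: [0.5121, -0.0225, 0.2537]
eef_rot: [-0.001, -0.069, 0.998, 0.0]
force: [0.3, -0.5, -0.2]
finger_gap: 0.0003
```

```bash
python3 - <<'E'
from h import *
im=view("s23","scene");show()
v=cv2.resize(im["color"][110:220,210:330],None,fx=6,fy=5.4,interpolation=cv2.INTER_CUBIC);cv2.imwrite("pics/sz23.png",cv2.convertScaleAbs(v,alpha=1.5,beta=0))
E
```

```text
t 35.93 pos [ 0.5123 -0.0225  0.2539] F [-0.52  0.08  0.28] gap -0.0001 x [-0.991 -0.137  0.001] z [-0.001  0.    -1.   ]
```

View pics/sz23.png

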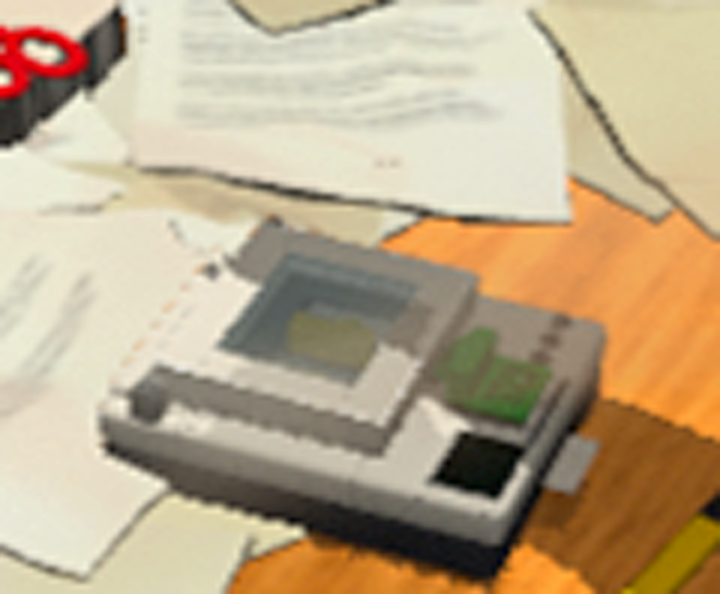

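View pics/s23.png

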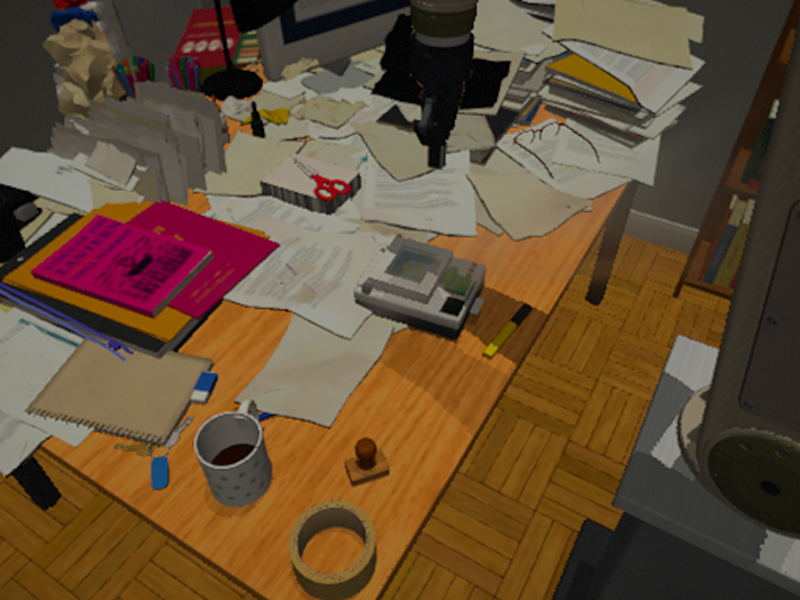

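The cover is still shut about 1 s after I let go. The stamp, mug and highlighter look untouched, and the arm is clear of everything.

```bash
python3 -c "
from workcell import robot
print(robot.close_job())"
```

```text
the job is handed in; nothing more can be done
None
```

The cassette is loaded and the cover is latched. I handed the job in at about 36 s of the 72 s allowed.

- **Key:** I pressed it in small steps, to about 8.5 N at most in the end-of-step readings (6 N of that downward). The cover rose freely while the key was held down.
- **Cassette:** I set it in the bay and pushed it past the clips. The push-through showed 4.6 N at most in the readings, then dropped away. It reached the hard floor at the expected height, and a final 9–10 N press moved it no further.
- **Cover:** I pushed it over from behind and pressed near its front edge. The reading rose to about 9.7 N down (11 N in total), then fell to zero as the latch snapped.

**Last checks:** Two scene pictures, just after letting go and again about 1 s later, show the cover still shut with the cassette grip under the window. The arm was 25 cm above the desk, touching nothing. The stamp, mug and highlighter look unmoved in the pictures; I did not measure their positions.

**What disagreed:** The camera estimates of the bay differed by about 2 mm between views, so I lined the cassette up with the bay by eye in the wrist picture. Forces were only reported at the end of each step, so brief peaks in between would not have shown.

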